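# Lean the painted drawer fronts to dry and set the dryer timer

### The job

Take the dry yellow drawer front off the drying rack and lay it flat in the middle of the grey felt mat, then lean every freshly painted blue front against the steel rail of the rack, one end standing on the wooden ledge behind its lip and the other end up, roughly square to the rack and side by side without overlapping. Only when all of them lean there, turn the dryer dial from off (middle) to the mark for the timber of the sample lying in the frame behind the dial: yellow for the pale sample, dark brown for the dark one. Leave both samples where they are.

Things in the scene. Friction and masses are not known exactly. Their poses are not given: they have to be found in the camera images.
- panel_0: Drawer front: flat plywood slab 130 (x) x 56 (y) x 12 mm thick (z), 0.08 to 0.15 kg, blue painted upper face. Origin at the centre of its underside. Starts flat on the table, x roughly along world x; either end may be the upper one. Can be held by its long edges, across 56 mm. Three or four of the four are present (None: absent).
- panel_1: Drawer front: flat plywood slab 130 (x) x 56 (y) x 12 mm thick (z), 0.08 to 0.15 kg, blue painted upper face. Origin at the centre of its underside. Starts flat on the table, x roughly along world x; either end may be the upper one. Can be held by its long edges, across 56 mm. Three or four of the four are present (None: absent).
- panel_2: Drawer front: flat plywood slab 130 (x) x 56 (y) x 12 mm thick (z), 0.08 to 0.15 kg, blue painted upper face. Origin at the centre of its underside. Starts flat on the table, x roughly along world x; either end may be the upper one. Can be held by its long edges, across 56 mm. Three or four of the four are present (None: absent).
- panel_3: Drawer front: flat plywood slab 130 (x) x 56 (y) x 12 mm thick (z), 0.08 to 0.15 kg, blue painted upper face. Origin at the centre of its underside. Starts flat on the table, x roughly along world x; either end may be the upper one. Can be held by its long edges, across 56 mm. Three or four of the four are present (None: absent).
- drying_rack: Fixed wooden rack, 470 mm long (y). Origin on the table at mid-length at the lip's inner face; x away from the robot, z up. Lip x -12..0, top z 22 mm; ledge x 0..56, top z 8; steel rail radius 8 along y, axis at x 95, z 80; end posts beyond y +-217, top z 99; air pipe below z 36. A front standing on the ledge, underside on the rail, slopes 44 to 53 deg; four fit 100 mm apart.
- timer_box: Fixed grey timer box of the dryer, 120 x 124 x 38 mm high; origin at the centre of its underside, x away from the robot, z up. Dial on top; behind it (x 63 to 124 mm) a 9 mm high black frame for the sample. Marks by the dial: yellow on the left (+y), dark brown on the right (-y), white dash straight ahead = off.
- timer_dial (a joint): Angle of the dial (rad), positive anticlockwise from above. Three detents: 0 = off, pointer away from the robot (box +x); +1.047 = yellow mark (left); -1.047 = dark brown mark (right). Stops at +-1.15. About 0.05 N m takes it over a detent; let go, it snaps into the nearest one.
- dial_grip (a point): Point on the dial's vertical axis at the height to grip, 57 mm above the table, 7 mm below the top of the dial's bar. The bar is 46 mm long, 13 mm wide and stands 18 mm above a disc of radius 24 mm. The point's x axis runs along the bar to its white-lined pointer end.
- sample_spot (a point): Middle of the sample frame behind the dial, at table height. The sample whose centre is within 45 mm of it is the one in the frame.
- sample_dark: Dark brown wood block, 35 x 70 x 22 mm, origin at the centre of its underside. Either this or the pale one lies in the frame; the other lies out of the way at the back right.
- sample_pale: Pale wood block, 45 x 90 x 18 mm, origin at the centre of its underside.
- dry_panel: The dry front: same slab, 130 x 56 x 12 mm, but yellow on its face; origin at the centre of its underside, x along its length, z out of its yellow face. Starts leaning on the rack about 45 deg from level, foot 10 mm behind the lip, x pointing up the slope, anywhere along the rack.
- mat: Fixed grey felt mat, 150 (x) x 84 (y) mm, 3 mm thick; origin at the centre of its underside on the table, left of the rack.
There are look-alikes about, which are no part of the job. Leave any purple look-alike of the panel_2 alone.

How it is judged:
By the outcome, as a careful person would: the job done as asked, in the order asked, and still so for the second after the job is handed in, with the robot touching nothing.
Of panel_0, panel_1, panel_2, panel_3 only 3 to 4 are there at a start; the rules pass over those that are not, and their reading is None.
At some moment in a run one of panel_0, panel_1, panel_2, panel_3 may be knocked a few centimetres aside while the robot is not near it.
It also fails if it takes over 210 s, if anything falls off the work surface, if the arm or the gripper's body presses on something with over 40 N, if the wrist force passes 120 N, or if a joint passes its speed limit or range.

### The arm

A 6-joint arm with a two-finger parallel gripper is mounted at the origin on a cart in front of the work surface, level with it; the furniture and walls round the work are solid. World frame = base frame: x ahead of the robot, y to its left, z up, the work surface at z = 0. Lengths are in m, angles in degrees, forces in N, time in s.
With the tool pointing down it reaches from about 0.4 to 0.825 m from the base axis. Payload 7 kg.
Tool frame: the origin (TCP) lies midway between the tips of the shut fingers; the grasp point (between the pads) lies 19 mm behind it; z points along the fingers, y is the line along which they close (so a half turn about z gives the same grasp; the last joint's range is limited). The gripper opens to 88 mm and grips with 3 to 60 N. Pads are 19 mm wide; open, the fingers measure 130 mm over their backs; the gripper's body (78 mm by 193 mm) begins 47 mm behind the grasp point.
Start: joints at [-52.936, 20.546, 0.682, 0, -70.136, -16.507], TCP at [0.237, -0.632, 0.227] pointing down, gripper open.
Joint ranges: [-176.03, 176.03], [-82.01, 121.73], [-58.28, 71.71], [-173.87, 95.51], [-174.79, -0.11], [-173.66, 173.66]. Speed limits (degrees/s): [136.94, 136.94, 172.46, 180, 180, 180].

### API

Orientations are given as [roll, pitch, yaw] about the fixed x, y, z axes, in that order (R = Rz(yaw) Ry(pitch) Rx(roll)).
In Python, from plant import ctrl gives the robot as it stands.
- The arm moves only by the tool arm_command, never from a script. Its argument "steps" is a list of rows, each an object with "translation": the shift along the tool's x, y, z in mm, a list of three; "rotation": the turn, a rotation vector about the tool's x, y, z in units of 5 degrees (1.0 is 5 degrees), a list of three; "claw": the finger opening in mm, from 0 to 87.6. In form: [{"translation": [x, y, z], "rotation": [rx, ry, rz], "claw": claw}, ...]. A call has 1 to 5 rows; each row is the pose to reach, as a shift and turn from the pose commanded when the call began, along the tool's axes at that moment; what a row does not reach only later rows make up. A row lasts 1/10 s, in which the tool goes at most 50 mm and 8.59 degrees, less where a joint would pass 70% of its speed; a pose out of reach is approached as far as the arm can. A call with a gripper value outside its range is refused whole. The fingers move at their own pace and stop on an object; the grip force is fixed at half the most. Time passes only in rows, so rows that repeat a pose let the fingers close. It gives the time, the measured TCP pose, the force, the opening and the grip force at its end, in the units of the state.
- ctrl.get_obs(): the state, without advancing time (a new reading comes with each control period).
- ctrl.snapshot(name): name is "scene" or "top" or "wrist"; returns (picture, depth): 480x640x3 uint8, red, green, blue; 480x640 float32, m along the optical axis (not along the pixel's ray), 0 where there is no reading.
- ctrl.calibration(name): a dict with "vertical_fov" (degrees; the focal length in pixels is half the picture's height over the tangent of half this angle, whatever the lens; pixels are square), "cx", "cy" (the principal point, pixels), "rvec" (rotation vector, rad) and "tvec" (3), from world to camera coordinates, as OpenCV has them; the wrist camera has in their place "hand_eye" (4x4, takes a point from camera to tool coordinates, whose origin is the TCP and whose axes are the flange's). Camera axes: x right, y down, z forward; pixel columns grow to the right and rows downward; lengths in m; the calibration is good to about 2 mm. A picture is of the moment at which its call begins: read the wrist's pose just before it. calibration takes no time and is no camera call.
- ctrl.close_job(): hands the job in; it is judged then, once.
The state is a dict: "clock": time; "joint_pos": joint angles; "qvel": joint speeds; "tau": joint torques, N m; "tool_pos": TCP position; "orientation": TCP orientation; "force": force on the tool from outside, world axes, zero at the start; "moment": the same for the moment, N m; "opening": finger opening in m; "gripper_force": force on a finger pad.
Only numpy, scipy, OpenCV 4.12 (cv2) and the standard library are available. Lean on these libraries where they do the work, as an engineer would, in place of code of your own. Each camera call takes 0.05 s, during which the arm holds its last target. There are 200 camera calls.

## Working session

There is one attempt and no reset: what is moved stays moved. The work goes in short steps, Python scripts to look and compute and a tool call to move; the robot and the scene stay as the last step left them, time stands still between calls to the robot, and variables do not carry over. Pictures are saved under pics/ and viewed, at most 14 in all, crops included, and the job is handed in when it is done.

Besides the shell and the picture viewer there is one more tool, called as name(argument=value, ...), one argument or row to a line, values as JSON. arm_command: Moves the arm, as the interface text tells. Its arguments: {"type":"object","properties":{"steps":{"type":"array"}},"required":["steps"]}

```bash
ls; mkdir -p pics
cat > h.py <<'E'
import numpy as np, cv2
from plant import ctrl
from scipy.spatial.transform import Rotation as R
def snap(name,fn=None):
    o=ctrl.get_obs(); im,d=ctrl.snapshot(name)
    if fn: cv2.imwrite('pics/'+fn,im[:,:,::-1])
    return o,im,d
def cam(name,o=None):
    c=ctrl.calibration(name); f=240/np.tan(np.radians(c['vertical_fov'])/2)
    if 'hand_eye' in c:
        T=np.eye(4);T[:3,:3]=R.from_euler('xyz',o['orientation'],degrees=True).as_matrix();T[:3,3]=o['tool_pos']
        T=T@np.array(c['hand_eye'])
    else:
        Rm=cv2.Rodrigues(np.array(c['rvec'],float))[0];T=np.eye(4);T[:3,:3]=Rm.T;T[:3,3]=-Rm.T@np.array(c['tvec'],float).ravel()
    return f,c['cx'],c['cy'],T
def onplane(uv,z,C):
    f,cx,cy,T=C;uv=np.atleast_2d(np.array(uv,float))
    d=np.c_[(uv[:,0]-cx)/f,(uv[:,1]-cy)/f,np.ones(len(uv))]@T[:3,:3].T
    return T[:3,3]+d*((z-T[2,3])/d[:,2])[:,None]
def cloud(d,C):
    f,cx,cy,T=C;v,u=np.mgrid[:480,:640]
    P=np.stack([(u-cx)/f*d,(v-cy)/f*d,d],-1)
    return P@T[:3,:3].T+T[:3,3]
E
python3 - <<'E'
from h import *
for n in('scene','top'):
    o,im,d=snap(n,n+'0.png');C=cam(n);print(n,ctrl.calibration(n));P=cloud(d,C)
    np.savez('/tmp/'+n,im=im,P=P)
print(ctrl.calibration('wrist'),o)
E
```

```text
pics
scene {'vertical_fov': 46.859535285095085, 'cx': 320.00285414527895, 'cy': 243.53107086344028, 'rvec': array([ 0.83996762, -2.34233475,  1.28960364]), 'tvec': array([0.42759725, 0.25153593, 1.23375421])}
top {'vertical_fov': 54.81524377312128, 'cx': 315.05097709750726, 'cy': 240.18852470604514, 'rvec': array([ 2.15142024, -2.13683751,  0.18093431]), 'tvec': array([-0.00727531,  0.53606917,  1.08619594])}
{'vertical_fov': 63.578585975431736, 'cx': 312.8917489582868, 'cy': 237.22036602895326, 'hand_eye': array([[-5.77412659e-04, -9.56093745e-01, -2.93060433e-01,
         8.04806529e-02],
       [ 9.99999699e-01, -3.99958340e-04, -6.65442331e-04,
        -6.13452725e-04],
       [ 5.19013286e-04, -2.93060729e-01,  9.56093688e-01,
        -1.58028289e-01],
       [ 0.00000000e+00,  0.00000000e+00,  0.00000000e+00,
         1.00000000e+00]])} {'clock': 0.05, 'joint_pos': array([-5.29344359e+01,  2.05918648e+01,  6.32915421e-01, -1.95749061e-02,
       -7.01355888e+01, -1.65096073e+01]), 'qvel': array([-0.03194377, -0.09393311, -0.0006312 ,  0.08076476, -0.01480887,
        0.04605011]), 'tau': array([-7.61578303e-04, -5.84671390e+01,  2.94060409e+01,  7.02598795e+00,
        1.03536376e-02, -4.53687733e-05]), 'tool_pos': array([ 0.23683346, -0.63155947,  0.22561303]), 'orientation': array([ 1.79904130e+02, -9.22518252e-03, -1.59450702e+02]), 'force': array([ 0.11462649, -0.37186807, -0.19005648]), 'moment': array([0.06111854, 0.03016841, 0.01247701]), 'gripper_force': 0.0, 'opening': 0.08765485962859987}
```

View pics/top0.png

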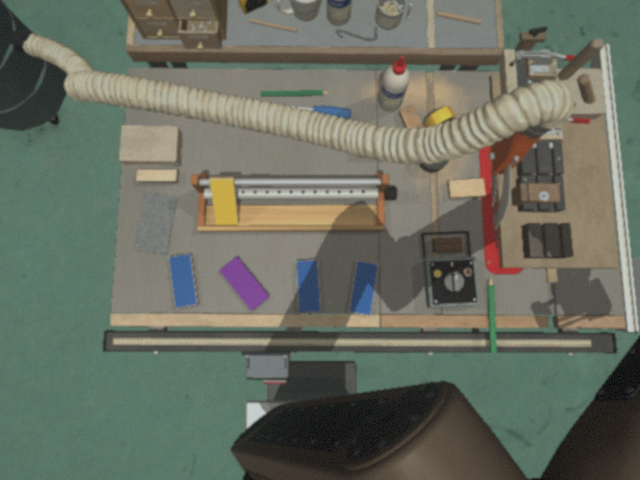

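View pics/scene0.png

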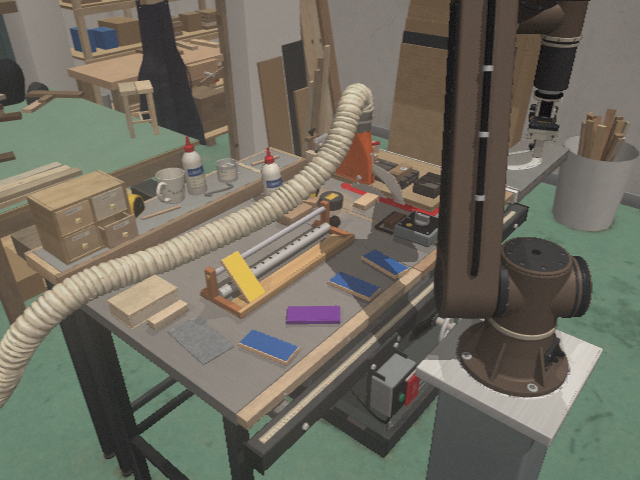

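Top view: blue fronts are at (184,280), (308,286) and (364,288). Look-alikes are the purple slab at (244,283) and the blue tool at (332,112), both to be left alone. The yellow front is at (224,202), the mat at (156,222), and the dial at (454,282). A dark sample lies in the frame at (447,245), and the pale one is at (466,187).

```bash
cat >> h.py <<'E'
def blobs(im,lo,hi,amin=150):
    hsv=cv2.cvtColor(im,cv2.COLOR_RGB2HSV);m=cv2.inRange(hsv,np.array(lo),np.array(hi))
    m=cv2.morphologyEx(m,cv2.MORPH_OPEN,np.ones((3,3),np.uint8))
    cs,_=cv2.findContours(m,cv2.RETR_EXTERNAL,cv2.CHAIN_APPROX_NONE)
    return [c for c in cs if cv2.contourArea(c)>amin]
def rect(c,z,C):
    P=onplane(c[:,0,:],z,C)[:,:2]; r=cv2.minAreaRect((P*1000).astype(np.float32))
    (x,y),(w,h),a=r
    if w<h: w,h,a=h,w,a+90
    a=(a+90)%180-90
    return np.round([x,y,w,h,a],1)
BLUE=((100,90,40),(118,255,255));YEL=((20,110,80),(32,255,255))
E
python3 - <<'E'
from h import *
z=np.load('/tmp/top.npz');im,P=z['im'],z['P'];C=cam('top')
for n,cl in(('blue',BLUE),('yel',YEL)):
  for c in blobs(im,*cl):
    m=np.zeros((480,640),np.uint8);cv2.drawContours(m,[c],-1,1,-1);q=P[m>0]
    print(n,c[:,0].mean(0),cv2.contourArea(c),rect(c,.012,C),np.median(q,0).round(3),q[:,2].min().round(3),q[:,2].max().round(3))
# mat, rack features
for nm,uv in dict(table=(400,270),mat=(156,222),lipL=(203,227),lipR=(380,227),railL=(210,182),rail=(300,181),postL=(199,205),postR=(384,205),ledge=(300,213),lip=(300,227),dial=(454,282),box=(435,300),smp=(447,245),hose1=(150,95),hose2=(250,122),hose3=(350,145),hose4=(420,143),bottle=(395,90),saw=(520,140)).items():
    print(nm,P[uv[1],uv[0]].round(3))
for v in range(165,240,4): print(v,P[v,260].round(3),P[v,345].round(3))
hs=cv2.cvtColor(im,cv2.COLOR_RGB2HSV);print(hs[222,156],hs[150,400],hs[270,400])
i=cv2.resize(im[170:330,110:500],None,fx=2,fy=2,interpolation=2);cv2.imwrite('pics/c1.png',i[:,:,::-1])
E
```

```text
blue [363.5        287.97692308] 897.0 [ 422.9 -124.1  122.1   48.8   -9.3] [ 0.422 -0.124  0.012] 0.005 1.157
blue [307.52631579 286.09774436] 904.5 [427.8  13.8 123.7  48.5   3.8] [0.427 0.013 0.012] 0.005 1.157
blue [182.47761194 280.43283582] 950.0 [439.  322.2 123.6  49.8  10.8] [0.439 0.322 0.012] 0.005 1.157
blue [332.16455696 110.63291139] 197.5 [884.9 -45.3  94.4  22.8  81.4] [ 0.879 -0.051  0.024] 0.016 1.157
yel [224.05384615 202.07692308] 1000.0 [637.7 226.7 127.   59.4   8.1] [0.624 0.217 0.063] -0.002 1.157
yel [439.04285714 116.55714286] 319.0 [ 872.6 -323.3   85.9   37.5  -66.4] [ 0.853 -0.315  0.06 ] -0.007 1.157
table [ 0.469 -0.218 -0.001]
mat [0.585 0.398 0.005]
lipL [0.57  0.274 0.026]
lipR [ 0.574 -0.166  0.023]
railL [0.664 0.245 0.099]
rail [0.671 0.034 0.091]
postL [0.627 0.288 0.019]
postR [ 0.631 -0.178  0.018]
ledge [0.611 0.035 0.01 ]
lip [0.572 0.034 0.022]
dial [ 0.435 -0.334  0.061]
box [ 0.393 -0.293  0.04 ]
smp [ 0.53  -0.332  0.023]
hose1 [0.887 0.404 0.085]
hose2 [0.83  0.16  0.063]
hose3 [ 0.75  -0.083  0.121]
hose4 [ 0.718 -0.223  0.223]
bottle [
[... 295 characters left out ...]
5 [0.663 0.129 0.082] [ 0.665 -0.074  0.079]
189 [0.666 0.135 0.032] [ 0.667 -0.078  0.037]
193 [0.655 0.134 0.035] [ 0.657 -0.078  0.034]
197 [0.647 0.135 0.028] [ 0.648 -0.078  0.03 ]
201 [ 0.644  0.138 -0.002] [ 0.646 -0.081 -0.003]
205 [0.632 0.137 0.003] [ 0.634 -0.08   0.005]
209 [0.621 0.136 0.006] [ 0.622 -0.08   0.008]
213 [0.61  0.136 0.008] [ 0.612 -0.08   0.007]
217 [0.6   0.136 0.007] [ 0.602 -0.08   0.007]
221 [0.59  0.136 0.006] [ 0.592 -0.08   0.007]
225 [0.579 0.135 0.011] [ 0.582 -0.08   0.002]
229 [0.567 0.134 0.019] [ 0.568 -0.078  0.021]
233 [0.56  0.135 0.   ] [ 0.561 -0.08   0.003]
237 [ 0.55   0.136 -0.003] [ 0.551 -0.08   0.002]
[ 68   8 121] [ 31  33 183] [21 30 85]
```

View pics/c1.png

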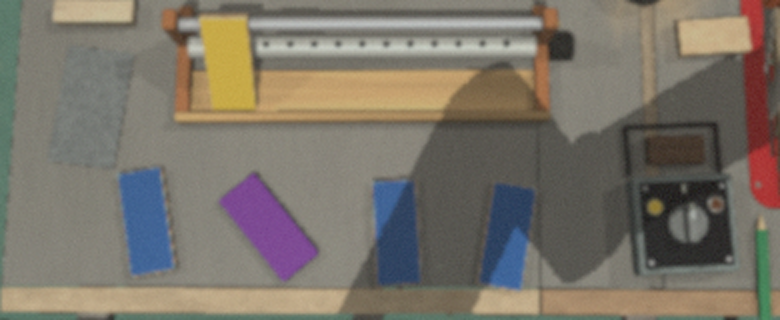

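The crop confirms three blue fronts, one purple look-alike (left alone), and the dark sample in the frame. Next I'll measure the rack, dry panel, mat and dial.

```bash
cat >> h.py <<'E'
def pose(x,y,z,th=0,yaw=0):
    """tool pose: th tilt forward(deg), yaw of closing frame; tool x toward robot"""
    return np.array([x,y,z]),R.from_euler('z',yaw,degrees=True)*R.from_euler('y',-th,degrees=True)*R.from_matrix(np.diag([-1.,1,-1]))
def plan(wps,start=None):
    o=ctrl.get_obs(); p,r=(np.array(o['tool_pos']),R.from_euler('xyz',o['orientation'],degrees=True)) if start is None else start
    for q,s in wps:
        t=r.inv().apply(q-p)*1000; rv=(r.inv()*s).as_rotvec(degrees=True)/5
        print('T',np.round(t,1).tolist(),'R',np.round(rv,2).tolist()); p,r=q,s
E
python3 - <<'E'
from h import *
z=np.load('/tmp/top.npz');im,P=z['im'],z['P'];C=cam('top')
c=[c for c in blobs(im,*YEL) if c[:,0,0].mean()<300][0]
m=np.zeros((480,640),np.uint8);cv2.drawContours(m,[c],-1,1,-1);m=cv2.erode(m,np.ones((5,5)));q=P[m>0];q=q[np.abs(q[:,2]-.06)<.06]
a=np.linalg.lstsq(np.c_[q[:,:2],np.ones(len(q))],q[:,2],rcond=None)[0];print('dry plane',a,np.degrees(np.arctan(np.hypot(*a[:2]))),np.degrees(np.arctan2(a[1],a[0])))
# corners of quad cast to plane
bx=cv2.boxPoints(cv2.minAreaRect(c));f,cx,cy,T=C
d=np.c_[(bx[:,0]-cx)/f,(bx[:,1]-cy)/f,np.ones(4)]@T[:3,:3].T
s=(a[2]+a[:2]@T[:2,3]-T[2,3])/(d[:,2]-d[:,:2]@a[:2]);print((T[:3,3]+d*s[:,None]).round(4))
# rail ridge & lip line
for u in(240,270,300,330,360):
    col=P[160:240,u];k=col[:,2]
    r=col[(k>.083)&(k<.1)];print(u,'rail',r.mean(0).round(4) if len(r) else None,'pip')
g=cv2.cvtColor(im,cv2.COLOR_RGB2HSV).astype(int)
for u in(235,260,300,345,370): print(u,[tuple(g[v,u]) for v in range(220,236)])
print([tuple(g[240,u]) for u in range(130,182,3)],[tuple(g[v,156]) for v in range(186,260,5)])
b=cv2.inRange(g.astype(np.uint8),(0,0,0),(180,255,60));b[:258]=0;b[310:]=0;b[:,:425]=0;b[:,480:]=0
cs,_=cv2.findContours(b,0,1);cc=max(cs,key=cv2.contourArea);print('dialplate',rect(cc,.038,C))
i=cv2.resize(im[225:315,415:485],None,fx=7,fy=6,interpolation=2);cv2.imwrite('pics/c2.png',i[:,:,::-1])
E
```

```text
dry plane [ 0.9822235   0.00429301 -0.55091782] 44.48646106086434 0.2504212410596165
[[0.6685 0.2438 0.1067]
 [0.6736 0.1883 0.1115]
 [0.5778 0.1877 0.0174]
 [0.572  0.2473 0.012 ]]
240 rail [0.6705 0.1766 0.0872] pip
270 rail [0.6716 0.1053 0.0858] pip
300 rail [0.6716 0.0336 0.0878] pip
330 rail [ 0.6713 -0.0381  0.0871] pip
360 rail [ 0.6722 -0.1099  0.0862] pip
235 [(np.int64(23), np.int64(158), np.int64(200)), (np.int64(23), np.int64(161), np.int64(200)), (np.int64(23), np.int64(161), np.int64(200)), (np.int64(23), np.int64(160), np.int64(191)), (np.int64(23), np.int64(153), np.int64(173)), (np.int64(20), np.int64(127), np.int64(154)), (np.int64(18), np.int64(110), np.int64(162)), (np.int64(17), np.int64(110), np.int64(181)), (np.int64(18), np.int64(110), np.int64(192)), (np.int64(17), np.int64(111), np.int64(182)), (np.int64(18), np.int64(99), np.int64(150)), (np.int64(17), np.int64(70), np.int64(123)), (np.int64(18), np.int64(39), np.int64(118)), (np.int64(27), np.int64(24), np.int64(119)), (np.int64(24), np.int64(27), np.int64(132)), (np.int64(24), np.int64(28), np.int64(136)
[... 3750 characters left out ...]
int64(27), np.int64(123)), (np.int64(27), np.int64(22), np.int64(127)), (np.int64(36), np.int64(11), np.int64(121)), (np.int64(47), np.int64(15), np.int64(123)), (np.int64(50), np.int64(12), np.int64(123)), (np.int64(51), np.int64(14), np.int64(124)), (np.int64(40), np.int64(12), np.int64(125)), (np.int64(54), np.int64(10), np.int64(125)), (np.int64(53), np.int64(9), np.int64(119)), (np.int64(45), np.int64(12), np.int64(125)), (np.int64(50), np.int64(6), np.int64(122)), (np.int64(51), np.int64(14), np.int64(127)), (np.int64(60), np.int64(9), np.int64(118)), (np.int64(45), np.int64(13), np.int64(122)), (np.int64(20), np.int64(24), np.int64(128))]
dialplate [ 439.7 -336.6  104.7  100.6  -87. ]
```

View pics/c2.png

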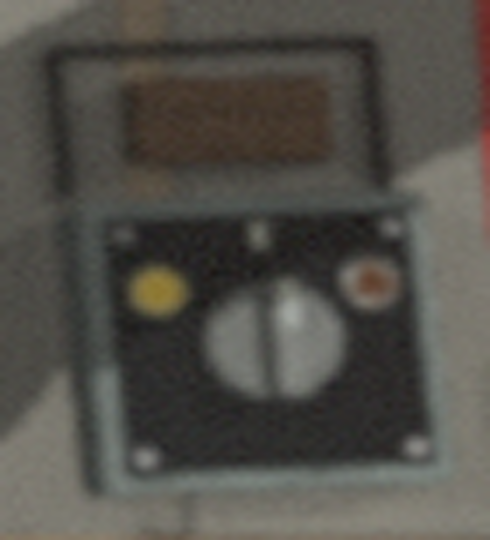

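The dark sample sits in the frame and the brown mark is on the right, at about (370,283) in the crop, so the dial target is -60°. Dry panel: top-face centre is (0.624, 0.217, 0.062) with a 44.5° slope, as expected. Planning the first grasp.

Run:
```python
from h import *
plan([pose(.45,-.2,.28),pose(.5,.15,.25,20),pose(.5704,.2165,.1165,44.5),pose(.6334,.2165,.0523,44.5)])
# mat
z=np.load('/tmp/top.npz');im=z['im'];C=cam('top');im=cv2.GaussianBlur(im,(5,5),0)
g=cv2.cvtColor(im,cv2.COLOR_RGB2HSV);m=((g[...,1]<18)&(g[...,2]>100)).astype(np.uint8);m[:, :125]=0;m[:,190:]=0;m[:180]=0;m[265:]=0
m=cv2.morphologyEx(m,2,np.ones((5,5)));cs,_=cv2.findContours(m,0,1);c=max(cs,key=cv2.contourArea);print('mat',rect(c,.003,C))
```

```text
T [-351.1, 329.4, -53.8] R [0.02, -0.0, 4.11]
T [-50.0, 350.0, 30.0] R [0.0, -4.0, 0.0]
T [-20.5, 66.5, 149.5] R [0.0, -4.9, 0.0]
T [0.1, 0.0, 89.9] R [0.0, 0.0, 0.0]
mat [583.4 401.1 152.7  87.7  -6.4]
```

arm_command(
  steps=[
    {"translation": [-35, 33, -5], "rotation": [0, 0, 0], "claw": 74},
    {"translation": [-70, 66, -11], "rotation": [0, 0, 0], "claw": 74},
    {"translation": [-105, 99, -16], "rotation": [0, 0, 0], "claw": 74},
    {"translation": [-140, 132, -22], "rotation": [0, 0, 0], "claw": 74},
    {"translation": [-175, 165, -27], "rotation": [0, 0, 0], "claw": 74},
  ],
)

```text
clock: 0.6
tool_pos: [0.3432, -0.4143, 0.2536]
orientation: [180.0, -0.0, -159.5]
force: [1.4, 0.6, 0.4]
opening: 0.074
gripper_force: 0.0
```

arm_command(
  steps=[
    {"translation": [-35, 33, -5], "rotation": [0, 0, 0.8], "claw": 74},
    {"translation": [-70, 66, -11], "rotation": [0, 0, 1.6], "claw": 74},
    {"translation": [-105, 99, -16], "rotation": [0, 0, 2.5], "claw": 74},
    {"translation": [-140, 132, -22], "rotation": [0, 0, 3.3], "claw": 74},
    {"translation": [-175, 165, -27], "rotation": [0, 0, 4.11], "claw": 74},
  ],
)

```text
clock: 1.1
tool_pos: [0.4491, -0.1982, 0.2809]
orientation: [180.0, 0.0, 179.8]
force: [0.3, -0.9, -0.2]
opening: 0.074
gripper_force: 0.0
```

arm_command(
  steps=[
    {"translation": [-5, 35, 3], "rotation": [0, 0, 0], "claw": 74},
    {"translation": [-10, 70, 6], "rotation": [0, 0, 0], "claw": 74},
    {"translation": [-15, 105, 9], "rotation": [0, 0, 0], "claw": 74},
    {"translation": [-20, 140, 12], "rotation": [0, 0, 0], "claw": 74},
    {"translation": [-25, 175, 15], "rotation": [0, 0, 0], "claw": 74},
  ],
)

```text
clock: 1.6
tool_pos: [0.4735, -0.0236, 0.2653]
orientation: [180.0, -0.0, -180.0]
force: [0.7, 0.1, -0.2]
opening: 0.0739
gripper_force: 0.0
```

arm_command(
  steps=[
    {"translation": [-5, 35, 3], "rotation": [0, -0.8, 0], "claw": 74},
    {"translation": [-10, 70, 6], "rotation": [0, -1.6, 0], "claw": 74},
    {"translation": [-15, 105, 9], "rotation": [0, -2.4, 0], "claw": 74},
    {"translation": [-20, 140, 12], "rotation": [0, -3.2, 0], "claw": 74},
    {"translation": [-25, 175, 15], "rotation": [0, -4, 0], "claw": 74},
  ],
)

```text
clock: 2.1
tool_pos: [0.4985, 0.1519, 0.2509]
orientation: [179.9, 20.2, -180.0]
force: [1.9, -0.4, 0.4]
opening: 0.0739
gripper_force: 0.0
```

arm_command(
  steps=[
    {"translation": [-4, 13, 30], "rotation": [0, -1, 0], "claw": 74},
    {"translation": [-8, 26, 60], "rotation": [0, -2, 0], "claw": 74},
    {"translation": [-12, 39, 90], "rotation": [0, -3, 0], "claw": 74},
    {"translation": [-17, 52, 120], "rotation": [0, -4, 0], "claw": 74},
    {"translation": [-20, 65, 150], "rotation": [0, -4.9, 0], "claw": 74},
  ],
)

```text
clock: 2.6
tool_pos: [0.548, 0.1259, 0.2375]
orientation: [178.6, 34.6, -176.4]
force: [-0.5, -0.7, -0.5]
opening: 0.0743
gripper_force: 0.0
```

Run:
```python
from h import *
o,im,d=snap('wrist','w1.png');C=cam('wrist',o);P=cloud(d,C)
print(o['tool_pos'],o['orientation'])
cs=blobs(im,*YEL,amin=1500)
c=max(cs,key=cv2.contourArea);m=np.zeros((480,640),np.uint8);cv2.drawContours(m,[c],-1,1,-1);m=cv2.erode(m,np.ones((5,5)));q=P[(m>0)&(d>0)]
n=np.r_[-.70,0,.713];print(q.mean(0),q.min(0),q.max(0),(q@n).mean(),(np.array([.624,.217,.0623])@n))
for x in(.60,.615,.63,.645):
    s=q[np.abs(q[:,0]-x)<.003];print(x,s[:,1].min(),s[:,1].max(),s[:,1].min()/2+s[:,1].max()/2)
plan([pose(.6334,.2165,.0523,44.5)])
```

```text
[0.54798888 0.12585866 0.23750882] [ 178.6165479    34.60665272 -176.36191279]
[0.62230005 0.21666676 0.06148254] [0.57818528 0.19108063 0.01757164] [0.66944344 0.24257611 0.10695203] -0.39177298737842237 -0.39238009999999995
0.6 0.19142451079274364 0.242069837063605 0.21674717392817433
0.615 0.19158018570982138 0.24172547643817058 0.21665283107399597
0.63 0.1919263707465212 0.24147082426192523 0.2166985975042232
0.645 0.19152202009998331 0.24211201786729739 0.21681701898364036
T [32.6, 80.0, 207.5] R [0.75, -1.94, 0.54]
```

View pics/w1.png

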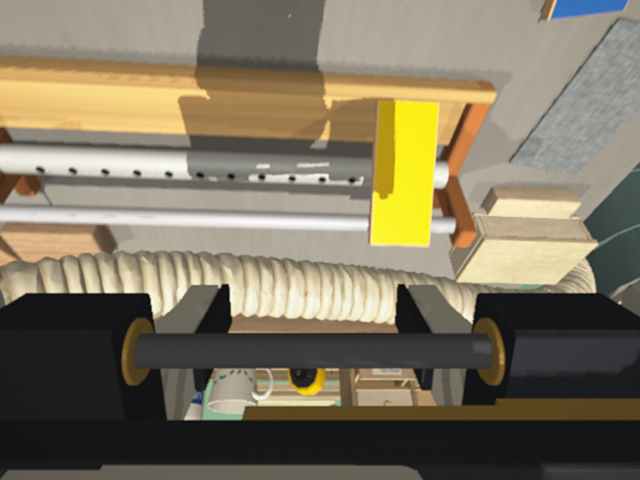

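The wrist view shows the yellow front at (405,170), which confirms y=0.2167. The last move stalled short, so I'm checking the joints.

Run:
```python
from h import *
print(ctrl.get_obs()['joint_pos'].round(1))
```

```text
[  32.9   -8.8  -58.2   60.2  -17.3 -173.6]
```

Run:
```python
from h import *
import json
o=ctrl.get_obs();json.dump([{k:np.array(o[k]).tolist() for k in('joint_pos','tool_pos','orientation')}],open('/tmp/j.json','w'))
plan([pose(.5,.15,.25,10),pose(.55,.2,.25,0)])
```

```text
T [32.5, 28.2, -34.6] R [0.56, 4.95, 0.74]
T [-49.2, 50.0, 8.7] R [0.0, 2.0, 0.0]
```

arm_command(
  steps=[
    {"translation": [6, 5, -7], "rotation": [0.1, 1, 0.15], "claw": 74},
    {"translation": [12, 10, -14], "rotation": [0.2, 2, 0.3], "claw": 74},
    {"translation": [19, 16, -21], "rotation": [0.3, 3, 0.45], "claw": 74},
    {"translation": [26, 22, -28], "rotation": [0.45, 4, 0.6], "claw": 74},
    {"translation": [32.5, 28.2, -34.6], "rotation": [0.56, 4.95, 0.74], "claw": 74},
  ],
)

```text
clock: 3.15
tool_pos: [0.4979, 0.1543, 0.2484]
orientation: [179.9, 9.4, -179.8]
force: [0.7, 0.1, -0.9]
opening: 0.074
gripper_force: 0.0
```

```bash
cat > log.py <<'E'
from h import *
import json
L=json.load(open('/tmp/j.json'));o=ctrl.get_obs();L.append({k:np.array(o[k]).tolist() for k in('joint_pos','tool_pos','orientation')});json.dump(L,open('/tmp/j.json','w'));print(o['joint_pos'].round(1),o['tool_pos'].round(3),o['orientation'].round(1))
E
python3 log.py
```

```text
[  43.7   -0.7  -26.5    7.6  -57.5 -137.2] [0.498 0.154 0.248] [ 179.9    9.4 -179.8]
```

arm_command(
  steps=[
    {"translation": [0, 0, 0], "rotation": [0, 0, 0], "claw": 74},
    {"translation": [-12, 12, 2], "rotation": [0, 0.5, 0], "claw": 74},
    {"translation": [-25, 25, 4], "rotation": [0, 1, 0], "claw": 74},
    {"translation": [-37, 37, 6], "rotation": [0, 1.5, 0], "claw": 74},
    {"translation": [-49, 50, 9], "rotation": [0, 2, 0], "claw": 74},
  ],
)

```text
clock: 3.65
tool_pos: [0.5489, 0.2007, 0.2463]
orientation: [-179.9, -0.3, 180.0]
force: [0.2, 0.5, -0.1]
opening: 0.074
gripper_force: 0.0
```

```bash
python3 log.py
```

```text
[ 3.920e+01  1.160e+01 -9.100e+00 -1.000e-01 -6.960e+01 -1.291e+02] [0.549 0.201 0.246] [-179.9   -0.3  180. ]
```

```bash
cat > kin.py <<'E'
from h import *
import json
from scipy.optimize import least_squares
def fk(j,p,s4=1):
    a1,o,d1,l2,l3,a3,L=p; j=np.asarray(j,float)
    E=lambda a,x:R.from_euler(a,x,degrees=True)
    Rf=E('z',j[0])*E('y',j[1]-j[2]); Rw=Rf*E('x',s4*j[3])*E('y',-j[4])
    pos=E('z',j[0]).apply(np.array([a1,-o,d1])+l2*E('y',j[1]).apply([0,0,1]))+Rf.apply([l3,0,a3])+Rw.apply([L,0,0])
    Rt=Rw*E('y',90)*E('z',j[5]) # tool z = Rw x
    return pos,Rt
def err(j,p,s4): return fk(j,p,s4)
D=json.load(open('/tmp/j.json'))
D.append(dict(joint_pos=[-52.9344,20.5919,.6329,-.0196,-70.1356,-16.5096],tool_pos=[.23683,-.63156,.22561],orientation=[179.904,0,-159.45]))
def fit(s4):
    f=lambda p:np.concatenate([fk(d['joint_pos'],p,s4)[0]-d['tool_pos'] for d in D])
    return least_squares(f,[.05,.19,.4,.4,.4,0,.25])
if __name__=='__main__':
    for s4 in(1,-1):
        r=fit(s4);print(s4,r.x.round(4),np.abs(r.fun).max())
        for d in D:
            Ro=R.from_euler('xyz',d['orientation'],degrees=True)
            q=fk(d['joint_pos'],r.x,s4)[1]; print(q.as_matrix()[:,2].round(3),Ro.as_matrix()[:,2].round(3),(q.inv()*Ro).as_rotvec(degrees=True).round(1))
E
python3 kin.py
```

```text
1 [ 0.5127  0.201  -0.6867  0.5777 -0.1908  0.3075 -0.0098] 0.021651930064153557
[ 0.288  0.493 -0.821] [ 0.568  0.061 -0.821] [ 27.2  27.2 135.2]
[ 0.011  0.164 -0.986] [ 0.164  0.003 -0.986] [ 13.8  13.8 175.1]
[-0.002 -0.005 -1.   ] [-0.005 -0.001 -1.   ] [ -0.2  -0.2 168.3]
[-0.001  0.001 -1.   ] [-0.001  0.002 -1.   ] [ -0.  -0. -57.]
-1 [ 0.4849  0.1987 -0.6131  0.5837 -0.1543  0.2842  0.0345] 0.021454916997504708
[ 0.568  0.061 -0.821] [ 0.568  0.061 -0.821] [   0.    -0.  -102.8]
[ 0.164  0.003 -0.986] [ 0.164  0.003 -0.986] [  -0.    -0.  -175.6]
[-0.005 -0.001 -1.   ] [-0.005 -0.001 -1.   ] [  0.    0.  168.3]
[-0.001  0.002 -1.   ] [-0.001  0.002 -1.   ] [ -0.  -0. -57.]
```

```bash
sed -i "s/E('y',90)\*E('z',j\[5\])/E('y',90)*E('z',-j[5]-90)/; s/def fk(j,p,s4=1)/def fk(j,p,s4=-1)/" kin.py
cat >> kin.py <<'E'
    rng=np.random.default_rng(0);best=None;s4=-1
    f=lambda p:np.concatenate([fk(d['joint_pos'],p,s4)[0]-d['tool_pos'] for d in D])
    lo=[-.2,-.3,0,.2,.2,-.2,.1];hi=[.3,.3,.8,.8,.8,.2,.45];S=[]
    for k in range(30):
        r=least_squares(f,rng.uniform(lo,hi),bounds=(lo,hi));S.append((r.cost,r))
    S.sort(key=lambda t:t[0])
    for c,r in S[:3]:print(c,r.x.round(4),r.fun.reshape(-1,3).round(4).tolist())
E
python3 kin.py|tail -3
```

```text
0.0033358452502141507 [0.2579 0.1748 0.0945 0.4859 0.2    0.0555 0.2963] [[0.0133, -0.0608, -0.0236], [0.0014, 0.0351, 0.0027], [-0.0043, 0.0182, 0.0095], [0.0066, 0.0194, 0.0115]]
0.0033358452502141515 [0.2579 0.1748 0.0945 0.4859 0.2    0.0555 0.2963] [[0.0133, -0.0608, -0.0236], [0.0014, 0.0351, 0.0027], [-0.0043, 0.0182, 0.0095], [0.0066, 0.0194, 0.0115]]
0.003335845250214152 [0.2579 0.1748 0.0945 0.4859 0.2    0.0555 0.2963] [[0.0133, -0.0608, -0.0236], [0.0014, 0.0351, 0.0027], [-0.0043, 0.0182, 0.0095], [0.0066, 0.0194, 0.0115]]
```

```bash
python3 - <<'E'
s=open('kin.py').read()
s=s.replace("a1,o,d1,l2,l3,a3,L=p","a1,o,d1,l2,l3,a3,L,w=p").replace("Rw.apply([L,0,0])","Rw.apply([L,w,0])").replace("[.05,.19,.4,.4,.4,0,.25]","[.05,.19,.4,.4,.4,0,.25,0]").replace(".2,.1];hi",".2,.1,-.3];hi").replace(".45];S",".45,.3];S").replace("range(30)","range(60)")
open('kin.py','w').write(s)
E
python3 kin.py|tail -3
```

```text
4.913850827507045e-12 [ 0.      0.      0.1988  0.6016  0.4636  0.      0.378  -0.1918] [[0.0, -0.0, 0.0], [-0.0, 0.0, -0.0], [0.0, -0.0, -0.0], [0.0, 0.0, 0.0]]
4.9138508283733296e-12 [ 0.      0.      0.1988  0.6016  0.4636  0.      0.378  -0.1918] [[0.0, -0.0, 0.0], [-0.0, 0.0, -0.0], [0.0, -0.0, -0.0], [0.0, 0.0, 0.0]]
4.913850858641297e-12 [ 0.      0.      0.1988  0.6016  0.4636  0.      0.378  -0.1918] [[0.0, -0.0, 0.0], [-0.0, 0.0, -0.0], [0.0, -0.0, -0.0], [0.0, 0.0, 0.0]]
```

```bash
cat > ik.py <<'E'
from kin import *
PP=np.array([0,0,.1988,.6016,.4636,0,.378,-.1918])
LO=np.array([-176,-82,-58.2,-173.8,-174.7,-.2]+[-173.6])[[0,1,2,3,4,6]];HI=np.array([176,121.7,71.7,95.5,-.2,173.6])
def ik(pos,Rt,seed):
    f=lambda j:np.r_[(fk(j,PP)[0]-pos)*10,(Rt.inv()*fk(j,PP)[1]).as_rotvec()]
    r=least_squares(f,np.clip(seed,LO+.1,HI-.1),bounds=(LO,HI),x_scale=30.);return r.x,np.abs(r.fun).max()
def allik(pos,Rt,n=25):
    rng=np.random.default_rng(1);S=[]
    for k in range(n):
        x,e=ik(pos,Rt,np.r_[rng.uniform(-60,90),rng.uniform(-40,80),rng.uniform(-58,70),rng.uniform(-173,95),rng.uniform(-120,0),rng.uniform(-173,173)])
        if e<1e-3 and not any(np.abs(x-s).max()<2 for s in S):S.append(x)
    return S
FL=R.from_euler('z',180,degrees=True)
E
cat > t.py <<'E'
from ik import *
for nm,x,y,z in(('dry',.633,.2165,.052),('A',.637,-.07,.053),('B',.637,.05,.053),('C',.637,.17,.053)):
  for th in (0,15,25,35,45):
    for fl in(0,1):
      p,r=pose(x,y,z,th); r=r*FL if fl else r
      for s in allik(p,r,14): print(nm,th,fl,s.round(0).astype(int).tolist())
E
time python3 t.py
```

```text
dry 0 0 [36, 28, -12, 0, -50, -126]
dry 0 1 [36, 28, -12, 0, -50, 54]
dry 15 0 [40, 22, -34, 23, -25, -150]
dry 15 1 [40, 22, -34, 23, -25, 30]
A 0 0 [11, 26, -15, 0, -48, -101]
A 0 1 [11, 26, -15, 0, -48, 79]
A 15 0 [13, 20, -32, 8, -24, -110]
A 15 1 [13, 20, -32, 8, -24, 70]
A 45 0 [-2, 16, -28, -72, -1, -17]
A 45 1 [-2, 16, -28, -72, -1, 163]
B 0 0 [22, 26, -16, 0, -48, -112]
B 0 1 [22, 26, -16, 0, -48, 68]
B 15 0 [25, 19, -36, 17, -22, -130]
B 15 1 [25, 19, -36, 17, -22, 50]
C 0 0 [32, 28, -13, 0, -49, -122]
C 0 1 [32, 28, -13, 0, -49, 58]
C 15 0 [36, 21, -35, 22, -24, -145]
C 15 1 [36, 21, -35, 22, -24, 35]
real	0m17.683s
user	0m18.132s
sys	0m0.052s
```

```bash
cat > t.py <<'E'
from ik import *
for nm,a in dict(p0=(.423,-.124,.0065,-30,-9.3),p1=(.428,.014,.0065,-30,3.8),p2=(.439,.322,.0065,-30,10.8),p2u=(.439,.322,.15,-30,10.8),mat=(.583,.401,.01,-30,-6.4),matu=(.583,.401,.12,-30,-6.4),dry=(.629,.2167,.053,14.5),dryu=(.629,.2167,.16,14.5),dryu0=(.629,.2167,.15,0),A=(.63,-.07,.057,16.5),Au=(.62,-.07,.12,16.5),B=(.63,.05,.057,16.5),Bu=(.62,.05,.12,16.5),C=(.63,.17,.057,16.5),Cu=(.62,.17,.12,16.5),dial=(.437,-.335,.05,0,0),dial2=(.437,-.335,.05,0,-60)).items():
  p,r=pose(*a)
  for fl in(0,1):
    for s in allik(p,r*FL if fl else r,14): print(nm,fl,s.round(0).astype(int).tolist())
E
python3 t.py
```

```text
p0 0 [3, 32, -18, -7, -69, -99]
p0 1 [3, 32, -18, -7, -69, 81]
p1 0 [20, 32, -19, -9, -69, -101]
p1 1 [20, 32, -19, -9, -69, 79]
p2 0 [45, 38, -1, -17, -77, -116]
p2 1 [45, 38, -1, -17, -77, 64]
p2u 0 [45, 30, 5, -16, -91, -120]
p2u 1 [45, 30, 5, -16, -91, 60]
mat 0 [38, 49, 23, -21, -87, -130]
mat 1 [38, 49, 23, -21, -87, 50]
matu 0 [38, 43, 28, -21, -96, -133]
matu 1 [38, 43, 28, -21, -96, 47]
dry 0 [40, 22, -33, 22, -25, -149]
dry 1 [40, 22, -33, 22, -25, 31]
dryu 0 [41, 15, -24, 14, -41, -141]
dryu 1 [41, 15, -24, 14, -41, 39]
dryu0 0 [36, 23, -6, 0, -61, -126]
dryu0 1 [36, 23, -6, 0, -61, 54]
A 0 [13, 18, -35, 11, -21, -113]
A 1 [13, 18, -35, 11, -21, 67]
Au 0 [14, 12, -32, 8, -30, -110]
Au 1 [14, 12, -32, 8, -30, 70]
B 0 [25, 18, -40, 22, -19, -135]
B 1 [25, 18, -40, 22, -19, 45]
Bu 0 [27, 12, -35, 15, -29, -129]
Bu 1 [27, 12, -35, 15, -29, 51]
C 0 [36, 20, -39, 28, -21, -152]
C 1 [36, 20, -39, 28, -21, 28]
Cu 0 [38, 14, -33, 20, -31, -144]
Cu 1 [38, 14, -33, 20, -31, 36]
dial 0 [-17, 19, -28, 0, -43, -73]
dial 1 [-17, 19, -28, 0, -43, 107]
dial2 0 [-17, 19, -28, 0, -43, -133]
dial2 1 [-17, 19, -28, 0, -43, 47]
```

Run:
```python
from h import *
plan([pose(.622,.2167,.13,14.5),pose(.629,.2167,.053,14.5)])
```

```text
T [-73.7, 16.1, 115.9] R [-0.02, -2.96, 0.0]
T [12.5, 0.0, 76.3] R [0.0, 0.0, 0.0]
```

arm_command(
  steps=[
    {"translation": [-15, 3, 23], "rotation": [0, -0.6, 0], "claw": 72},
    {"translation": [-30, 6, 46], "rotation": [0, -1.2, 0], "claw": 72},
    {"translation": [-45, 10, 70], "rotation": [0, -1.8, 0], "claw": 72},
    {"translation": [-60, 13, 93], "rotation": [0, -2.4, 0], "claw": 72},
    {"translation": [-74, 16, 116], "rotation": [0, -2.96, 0], "claw": 72},
  ],
)

```text
clock: 4.15
tool_pos: [0.6218, 0.2171, 0.1293]
orientation: [180.0, 14.7, -179.9]
force: [2.0, -1.0, 0.7]
opening: 0.072
gripper_force: 0.0
```

arm_command(
  steps=[
    {"translation": [0, 0, 0], "rotation": [0, 0, 0], "claw": 72},
    {"translation": [0, 0, 0], "rotation": [0, 0, 0], "claw": 72},
  ],
)

```text
clock: 4.35
tool_pos: [0.6212, 0.2164, 0.1303]
orientation: [-179.9, 14.4, -179.9]
force: [0.1, 0.1, 1.0]
opening: 0.0718
gripper_force: 0.0
```

Run:
```python
from h import *
plan([pose(.629,.2167,.053,14.5)])
```

```text
T [11.8, 0.5, 76.8] R [-0.02, -0.01, 0.02]
```

arm_command(
  steps=[
    {"translation": [3, 0, 19], "rotation": [0, 0, 0], "claw": 72},
    {"translation": [6, 0, 38], "rotation": [0, 0, 0], "claw": 72},
    {"translation": [9, 0.5, 57], "rotation": [0, 0, 0], "claw": 72},
    {"translation": [12, 0.5, 77], "rotation": [0, 0, 0], "claw": 72},
    {"translation": [12, 0.5, 77], "rotation": [0, 0, 0], "claw": 72},
  ],
)

```text
clock: 4.85
tool_pos: [0.6296, 0.2167, 0.0523]
orientation: [-179.9, 14.4, -180.0]
force: [0.3, -0.6, 0.2]
opening: 0.072
gripper_force: 0.0
```

arm_command(
  steps=[
    {"translation": [0, 0, 0], "rotation": [0, 0, 0], "claw": 50},
    {"translation": [0, 0, 0], "rotation": [0, 0, 0], "claw": 50},
    {"translation": [0, 0, 0], "rotation": [0, 0, 0], "claw": 50},
    {"translation": [0, 0, 0], "rotation": [0, 0, 0], "claw": 50},
    {"translation": [0, 0, 0], "rotation": [0, 0, 0], "claw": 50},
  ],
)

```text
clock: 5.35
tool_pos: [0.6308, 0.2183, 0.0549]
orientation: [179.9, 14.7, -180.0]
force: [-2.4, -1.9, 7.3]
opening: 0.0558
gripper_force: 30.0
```

Run:
```python
from h import *
plan([pose(.61,.2167,.16,14.5),pose(.58,.31,.17,-8,-3),pose(.583,.401,.09,-30,-6.4),pose(.583,.401,.015,-30,-6.4)])
```

```text
T [-6.5, -1.5, -106.9] R [0.01, 0.03, 0.01]
T [26.5, 93.3, -17.2] R [0.03, 4.5, 0.6]
T [-9.4, 91.0, 79.5] R [-0.22, 4.4, 0.65]
T [-37.5, -0.0, 65.0] R [0.0, 0.0, 0.0]
```

arm_command(
  steps=[
    {"translation": [0, -1.5, -15], "rotation": [0, 0, 0], "claw": 50},
    {"translation": [0, -1.5, -35], "rotation": [0, 0, 0], "claw": 50},
    {"translation": [-2, -1.5, -60], "rotation": [0, 0, 0], "claw": 50},
    {"translation": [-4, -1.5, -85], "rotation": [0, 0, 0], "claw": 50},
    {"translation": [-6, -1.5, -107], "rotation": [0, 0, 0], "claw": 50},
  ],
)

```text
clock: 5.85
tool_pos: [0.6085, 0.2163, 0.1597]
orientation: [180.0, 14.5, -180.0]
force: [0.3, 0.4, -0.6]
opening: 0.0555
gripper_force: 30.0
```

arm_command(
  steps=[
    {"translation": [5, 18, -3], "rotation": [0, 0.9, 0.1], "claw": 50},
    {"translation": [10, 37, -6], "rotation": [0, 1.8, 0.2], "claw": 50},
    {"translation": [16, 56, -10], "rotation": [0, 2.7, 0.35], "claw": 50},
    {"translation": [21, 75, -14], "rotation": [0, 3.6, 0.5], "claw": 50},
    {"translation": [26, 93, -17], "rotation": [0, 4.5, 0.6], "claw": 50},
  ],
)

```text
clock: 6.35
tool_pos: [0.579, 0.3106, 0.1691]
orientation: [179.8, -8.1, 177.1]
force: [0.9, 0.3, -0.8]
opening: 0.0557
gripper_force: 30.0
```

arm_command(
  steps=[
    {"translation": [-2, 18, 16], "rotation": [0, 0.9, 0.1], "claw": 50},
    {"translation": [-4, 37, 32], "rotation": [-0.1, 1.8, 0.2], "claw": 50},
    {"translation": [-6, 55, 48], "rotation": [-0.1, 2.7, 0.35], "claw": 50},
    {"translation": [-8, 73, 64], "rotation": [-0.2, 3.5, 0.5], "claw": 50},
    {"translation": [-9, 91, 79], "rotation": [-0.22, 4.4, 0.65], "claw": 50},
  ],
)

```text
clock: 6.85
tool_pos: [0.5821, 0.4013, 0.0885]
orientation: [179.8, -30.1, 173.7]
force: [0.7, 0.2, -1.9]
opening: 0.0557
gripper_force: 30.0
```

arm_command(
  steps=[
    {"translation": [0, 0, 0], "rotation": [0, 0, 0], "claw": 50},
    {"translation": [0, 0, 0], "rotation": [0, 0, 0], "claw": 50},
  ],
)

```text
clock: 7.05
tool_pos: [0.582, 0.4, 0.0868]
orientation: [180.0, -30.1, 173.7]
force: [-0.3, 0.5, -0.6]
opening: 0.0556
gripper_force: 30.0
```

Run:
```python
from h import *
o,im,d=snap('top');C=cam('top');P=cloud(d,C);print(o['tool_pos'],o['orientation'],o['opening'])
o2,w,dw=snap('wrist','w2.png');Pw=cloud(dw,cam('wrist',o2))
m=cv2.inRange(cv2.cvtColor(w,cv2.COLOR_RGB2HSV),np.array(YEL[0]),np.array(YEL[1]))>0;q=Pw[m&(dw>0)&(dw<.25)]
print(len(q),q.mean(0),np.percentile(q,2,axis=0),np.percentile(q,98,axis=0))
A=np.c_[q[:,:2],np.ones(len(q))];print(np.linalg.lstsq(A,q[:,2],rcond=None)[0])
plan([pose(.583,.401,.015,-30,-6.4)])
```

```text
[0.5820318  0.4000286  0.08683509] [179.9774087  -30.06711247 173.66362886] 0.0555875307065917
32888 [0.57833985 0.4042499  0.11692919] [0.52093059 0.3675306  0.09654702] [0.62082149 0.45091186 0.18271943]
[ 0.55158128  0.47023017 -0.39216275]
T [-37.8, 0.5, 65.0] R [0.02, 0.03, 0.03]
```

View pics/w2.png

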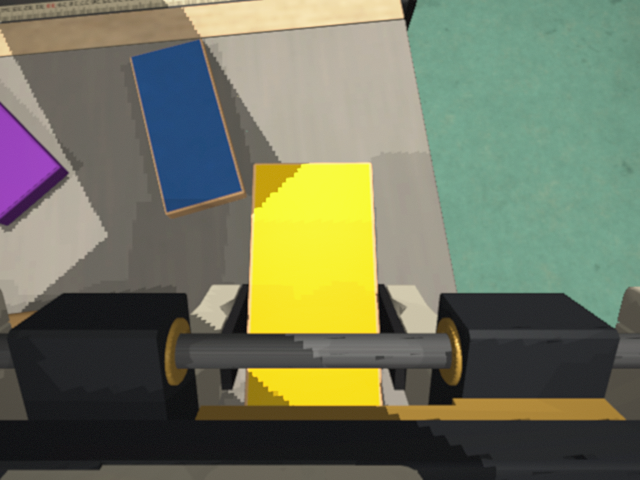

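The yellow front is held squarely between the pads at (310,260). I'll check that it's level, then lower it.

Run:
```python
from h import *
o2,w,dw=snap('wrist');Pw=cloud(dw,cam('wrist',o2))
m=cv2.inRange(cv2.cvtColor(w,cv2.COLOR_RGB2HSV),np.array(YEL[0]),np.array(YEL[1]))>0;m=cv2.erode(m.astype(np.uint8),np.ones((5,5)))>0;m[300:]=0;m[:,:255]=0;m[:,370:]=0
q=Pw[m];print(len(q),q.mean(0),q.min(0),q.max(0))
A=np.c_[q[:,:2],np.ones(len(q))];print(np.linalg.lstsq(A,q[:,2],rcond=None)[0])
```

```text
15288 [0.55134269 0.40238036 0.09995475] [0.51709371 0.37479773 0.09622556] [0.591431   0.43140566 0.2668819 ]
[ 0.11852864 -0.00518139  0.03668974]
```

arm_command(
  steps=[
    {"translation": [-10, 0.5, 17], "rotation": [0, 0, 0], "claw": 50},
    {"translation": [-20, 0.5, 34], "rotation": [0, 0, 0], "claw": 50},
    {"translation": [-30, 0.5, 52], "rotation": [0, 0, 0], "claw": 50},
    {"translation": [-38, 0.5, 65], "rotation": [0, 0, 0], "claw": 50},
    {"translation": [-40, 0.5, 69], "rotation": [0, 0, 0], "claw": 50},
  ],
)

```text
clock: 7.7
tool_pos: [0.5813, 0.4002, 0.007]
orientation: [-180.0, -30.2, 173.7]
force: [-2.8, -1.2, 12.1]
opening: 0.0559
gripper_force: 36.4
```

arm_command(
  steps=[
    {"translation": [0, 0, 0], "rotation": [0, 0, 0], "claw": 50},
    {"translation": [-1, 0, 2], "rotation": [0, 0, 0], "claw": 50},
  ],
)

```text
clock: 7.9
tool_pos: [0.5822, 0.4008, 0.0071]
orientation: [179.9, -30.0, 173.7]
force: [-1.6, -1.5, 9.9]
opening: 0.0555
gripper_force: 36.1
```

arm_command(
  steps=[
    {"translation": [0, 0, 0], "rotation": [0, 0, 0], "claw": 70},
    {"translation": [0, 0, 0], "rotation": [0, 0, 0], "claw": 70},
    {"translation": [0, 0, 0], "rotation": [0, 0, 0], "claw": 70},
    {"translation": [20, 0, -34], "rotation": [0, 0, 0], "claw": 70},
    {"translation": [43, 0, -74], "rotation": [0, 0, 0], "claw": 70},
  ],
)

```text
clock: 8.4
tool_pos: [0.5806, 0.3999, 0.0902]
orientation: [-179.9, -30.2, 173.6]
force: [0.7, 1.2, 0.6]
opening: 0.0698
gripper_force: 0.0
```

arm_command(
  steps=[
    {"translation": [20, -20, -30], "rotation": [0, 0, 0], "claw": 74},
    {"translation": [60, -60, -40], "rotation": [0, 0, 0], "claw": 74},
    {"translation": [90, -100, -50], "rotation": [0, 0, 0], "claw": 74},
  ],
)

```text
clock: 8.7
tool_pos: [0.5217, 0.3127, 0.177]
orientation: [179.8, -30.0, 173.8]
force: [-0.0, 0.7, 0.6]
opening: 0.0738
gripper_force: 0.0
```

Run:
```python
from h import *
o,im,d=snap('top','top1.png');C=cam('top')
print(o['tool_pos'])
for n,cl in(('blue',BLUE),('yel',YEL)):
  for c in blobs(im,*cl): print(n,c[:,0].mean(0).round(),rect(c,.015 if n=='yel' else .012,C))
i=im[100:330,100:500];cv2.imwrite('pics/c3.png',cv2.resize(i,None,fx=2,fy=2)[:,:,::-1])
```

```text
[0.5217109  0.31272371 0.17703286]
blue [363. 288.] [ 424.2 -123.7  123.8   50.1   -9.3]
blue [308. 286.] [427.6  13.4 124.1  49.7   3.7]
blue [182. 280.] [438.6 322.8 123.8  48.5  10.5]
blue [332. 111.] [884.5 -45.2  94.3  22.8  82. ]
yel [153. 236.] [551.3 402.4  67.6  54.8  -6.7]
yel [439. 117.] [ 871.2 -322.4   85.6   37.4  -66.4]
```

View pics/c3.png

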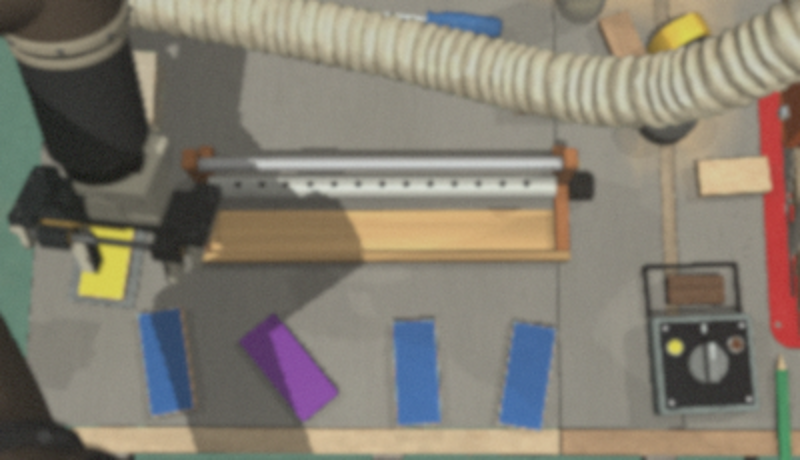

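The dry front is on the mat. Now the blue front at (0.4386, 0.3228), yaw 10.6°.

Run:
```python
from h import *
plan([pose(.4386,.3228,.09,-30,10.6),pose(.4386,.3228,.008,-30,10.6)])
```

```text
T [25.7, 5.4, 121.3] R [1.73, 0.05, -2.92]
T [-41.0, 0.0, 71.0] R [0.0, 0.0, 0.0]
```

arm_command(
  steps=[
    {"translation": [6, 1, 30], "rotation": [0.4, 0, -0.7], "claw": 76},
    {"translation": [13, 3, 60], "rotation": [0.8, 0, -1.4], "claw": 76},
    {"translation": [20, 4, 90], "rotation": [1.3, 0, -2.2], "claw": 76},
    {"translation": [25.7, 5.4, 121], "rotation": [1.73, 0.05, -2.92], "claw": 76},
    {"translation": [25.7, 5.4, 121], "rotation": [1.73, 0.05, -2.92], "claw": 76},
  ],
)

```text
clock: 9.25
tool_pos: [0.4368, 0.3279, 0.0814]
orientation: [-179.8, -30.6, -169.3]
force: [0.5, -0.4, -1.0]
opening: 0.0762
gripper_force: 0.0
```

arm_command(
  steps=[
    {"translation": [-10, 0, 17], "rotation": [0, 0, 0], "claw": 76},
    {"translation": [-20, 0, 34], "rotation": [0, 0, 0], "claw": 76},
    {"translation": [-30, 0, 51], "rotation": [0, 0, 0], "claw": 76},
    {"translation": [-40, 0, 69], "rotation": [0, 0, 0], "claw": 76},
    {"translation": [-40.5, 0, 70], "rotation": [0, 0, 0], "claw": 76},
  ],
)

```text
clock: 9.75
tool_pos: [0.4417, 0.3279, 0.0042]
orientation: [-179.9, -30.2, -169.4]
force: [0.4, 0.5, 10.0]
opening: 0.0758
gripper_force: 4.2
```

arm_command(
  steps=[
    {"translation": [0, 0, 0], "rotation": [0, 0, 0], "claw": 76},
  ],
)

```text
clock: 9.85
tool_pos: [0.4417, 0.3279, 0.0045]
orientation: [-180.0, -30.2, -169.4]
force: [0.0, 0.1, 4.1]
opening: 0.076
gripper_force: 2.1
```

arm_command(
  steps=[
    {"translation": [1, 0, -1.7], "rotation": [0, 0, 0], "claw": 76},
    {"translation": [4, -4.5, 0], "rotation": [0, 0, 0], "claw": 76},
    {"translation": [4, -4.5, 0], "rotation": [0, 0, 0], "claw": 76},
  ],
)

```text
clock: 10.15
tool_pos: [0.4379, 0.3221, 0.0059]
orientation: [-179.9, -30.2, -169.5]
force: [0.2, 0.0, 0.2]
opening: 0.0761
gripper_force: 0.0
```

arm_command(
  steps=[
    {"translation": [0, 0, 0], "rotation": [0, 0, 0], "claw": 50},
    {"translation": [0, 0, 0], "rotation": [0, 0, 0], "claw": 50},
    {"translation": [0, 0, 0], "rotation": [0, 0, 0], "claw": 50},
    {"translation": [0, 0, 0], "rotation": [0, 0, 0], "claw": 50},
  ],
)

```text
clock: 10.55
tool_pos: [0.4381, 0.3228, 0.0057]
orientation: [-180.0, -30.2, -169.4]
force: [0.4, -0.2, 0.5]
opening: 0.0556
gripper_force: 30.0
```

```bash
cat > place.py <<'E'
import sys
from h import *
# place.py y e n a : slot y; TCP offset from panel centre along length e, above underside n (m); grasp tilt a
y,e,n,a=map(float,sys.argv[1:5]); clr=float(sys.argv[5]) if len(sys.argv)>5 else .0015
lip=.576-.005*(y-.05); fx=.016; th=np.degrees(np.arctan2(.072,.095-fx)+np.arcsin(.008/np.hypot(.072,.095-fx)))
u=np.array([np.cos(np.radians(th)),0,np.sin(np.radians(th))]);nn=np.array([-u[2],0,u[0]])
p=np.array([lip+fx,y,.008])+u*(.065+e)+nn*(n+clr)+[0,0,clr]
t=th+a;print('slope',th,'tcp',p.round(4),'tilt',t)
plan([pose(.50,(ctrl.get_obs()['tool_pos'][1]+y)/2,.16,a/2,.1),pose(p[0]-.03,y,p[2]+.07,t,.3),pose(*(p+[0,0,.01]),t,.3),pose(*p,t,.3)])
E
python3 place.py .175 0 .0065 -30.2; python3 -c "
from h import *;o=ctrl.get_obs();print(o['tool_pos'],o['orientation'],o['opening'])"
```

```text
slope 46.638111902437 tcp [0.6302 0.175  0.0622] tilt 16.438111902436997
T [36.8, -84.2, -157.1] R [-0.82, -3.02, 1.94]
T [-103.8, -74.1, 0.7] R [-0.0, -6.31, -0.04]
T [-11.8, -0.2, 66.0] R [0.0, 0.0, 0.0]
T [2.8, 0.0, 9.6] R [0.0, 0.0, 0.0]
[0.43806423 0.32280503 0.0057089 ] [-179.95060986  -30.22537686 -169.41038102] 0.05563084986995961
```

arm_command(
  steps=[
    {"translation": [12, 0, -24], "rotation": [0, 0, 0], "claw": 50},
    {"translation": [20, -15, -60], "rotation": [-0.2, -0.6, 0.5], "claw": 50},
    {"translation": [26, -38, -95], "rotation": [-0.4, -1.4, 1], "claw": 50},
    {"translation": [32, -62, -127], "rotation": [-0.6, -2.2, 1.5], "claw": 50},
    {"translation": [37, -84, -157], "rotation": [-0.82, -3.02, 1.94], "claw": 50},
  ],
)

```text
clock: 11.05
tool_pos: [0.5006, 0.2482, 0.1616]
orientation: [179.9, -14.9, -180.0]
force: [0.9, 1.2, -1.9]
opening: 0.0552
gripper_force: 30.0
```

arm_command(
  steps=[
    {"translation": [-21, -15, 0], "rotation": [0, -1.3, 0], "claw": 50},
    {"translation": [-42, -30, 0], "rotation": [0, -2.6, 0], "claw": 50},
    {"translation": [-63, -45, 0], "rotation": [0, -3.9, 0], "claw": 50},
    {"translation": [-84, -60, 0], "rotation": [0, -5.1, 0], "claw": 50},
    {"translation": [-104, -74, 1], "rotation": [0, -6.31, 0], "claw": 50},
  ],
)

```text
clock: 11.55
tool_pos: [0.6007, 0.1759, 0.133]
orientation: [179.8, 16.7, -179.9]
force: [2.5, -2.9, -0.7]
opening: 0.0557
gripper_force: 30.0
```

arm_command(
  steps=[
    {"translation": [0, 0, 0], "rotation": [0, 0, 0], "claw": 50},
    {"translation": [0, 0, 0], "rotation": [0, 0, 0], "claw": 50},
    {"translation": [0, 0, 0], "rotation": [0, 0, 0], "claw": 50},
  ],
)

```text
clock: 11.85
tool_pos: [0.6017, 0.1768, 0.1337]
orientation: [179.9, 16.5, -179.9]
force: [-0.1, 0.2, -1.1]
opening: 0.0556
gripper_force: 30.0
```

```bash
cat > place2.py <<'E'
import sys
src=open('place.py').read().rsplit('plan(',1)[0];exec(src)
o=ctrl.get_obs();print(o['tool_pos'].round(4),o['orientation'].round(1))
plan([pose(*(p+[0,0,.01]),t,.3),pose(*p,t,.3)])
E
python3 place2.py .175 0 .006 -30.2
```

```text
slope 46.638111902437 tcp [0.6306 0.175  0.0619] tilt 16.438111902436997
[0.6017 0.1768 0.1337] [ 179.9   16.5 -179.9]
T [-10.1, -1.9, 67.5] R [0.01, 0.01, -0.05]
T [2.8, 0.0, 9.6] R [0.0, 0.0, 0.0]
```

arm_command(
  steps=[
    {"translation": [-3, -1, 17], "rotation": [0, 0, 0], "claw": 50},
    {"translation": [-6, -2, 34], "rotation": [0, 0, 0], "claw": 50},
    {"translation": [-8, -2, 51], "rotation": [0, 0, 0], "claw": 50},
    {"translation": [-10, -2, 67], "rotation": [0, 0, 0], "claw": 50},
    {"translation": [-10, -2, 67], "rotation": [0, 0, 0], "claw": 50},
  ],
)

```text
clock: 12.35
tool_pos: [0.6299, 0.1737, 0.0694]
orientation: [-179.9, 16.4, -179.9]
force: [-0.4, -1.9, -1.1]
opening: 0.0555
gripper_force: 30.0
```

arm_command(
  steps=[
    {"translation": [1, 0, 3], "rotation": [0, 0, 0], "claw": 50},
    {"translation": [1.5, 0, 6], "rotation": [0, 0, 0], "claw": 50},
    {"translation": [1.5, 0, 6], "rotation": [0, 0, 0], "claw": 50},
  ],
)

```text
clock: 12.65
tool_pos: [0.6291, 0.1735, 0.0649]
orientation: [180.0, 16.5, -179.9]
force: [0.0, -0.4, -1.6]
opening: 0.0556
gripper_force: 30.0
```

```bash
cat > chk.py <<'E'
from h import *
import sys
o,im,d=snap('wrist',sys.argv[1] if len(sys.argv)>1 else None);P=cloud(d,cam('wrist',o))
print(o['tool_pos'].round(4),o['force'].round(1))
cs=[c for c in blobs(im,*BLUE,amin=1500)]
for c in cs:
    m=np.zeros((480,640),np.uint8);cv2.drawContours(m,[c],-1,1,-1);m=cv2.erode(m,np.ones((9,9)));q=P[(m>0)&(d>0)]
    A=np.c_[q[:,:2],np.ones(len(q))]
    for k in range(4):
        a=np.linalg.lstsq(A,q[:,2],rcond=None)[0];r=np.abs(A@a-q[:,2]);g=r<max(.004,np.median(r)*2);A,q=A[g],q[g]
    print('plane',a.round(3),'slope',np.degrees(np.arctan(np.hypot(*a[:2]))).round(1),'yaw',np.degrees(np.arctan2(a[1],a[0])).round(1),q.mean(0).round(4),q.min(0).round(4),q.max(0).round(4))
E
python3 chk.py w3.png
```

```text
[0.6291 0.1735 0.0649] [ 0.  -0.4 -1.6]
plane [ 0.963  0.003 -0.529] slope 43.9 yaw 0.2 [0.6471 0.1726 0.0944] [0.6415 0.1478 0.0894] [0.6522 0.1971 0.0993]
plane [ 1.06   0.003 -0.592] slope 46.7 yaw 0.1 [0.608  0.1724 0.0529] [0.5815 0.148  0.0238] [0.6327 0.197  0.079 ]
```

View pics/w3.png

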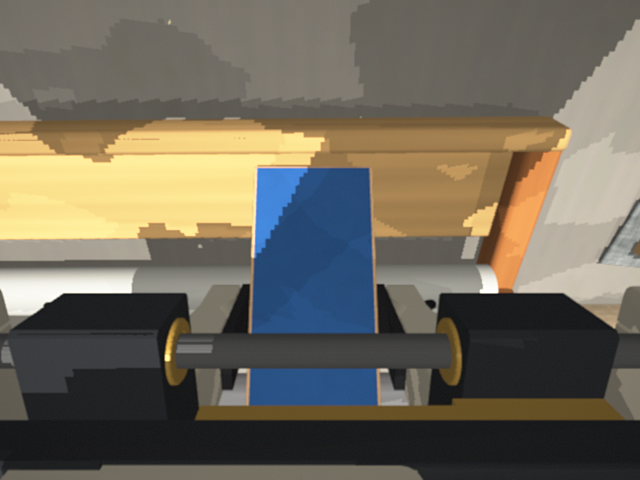

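The front is aligned: its foot is behind the lip at (312,167) and the slope is 46.7°. I'll lower it into contact.

arm_command(
  steps=[
    {"translation": [0.5, 0, 1.5], "rotation": [0, 0, 0], "claw": 50},
    {"translation": [0.8, 0, 3], "rotation": [0, 0, 0], "claw": 50},
    {"translation": [0.8, 0, 3], "rotation": [0, 0, 0], "claw": 50},
  ],
)

```text
clock: 13.0
tool_pos: [0.6289, 0.1732, 0.0614]
orientation: [180.0, 16.5, -179.9]
force: [0.7, 0.3, -0.6]
opening: 0.0556
gripper_force: 30.0
```

arm_command(
  steps=[
    {"translation": [0.3, 0, 1], "rotation": [0, 0, 0], "claw": 50},
    {"translation": [0.6, 0, 2], "rotation": [0, 0, 0], "claw": 50},
  ],
)

```text
clock: 13.2
tool_pos: [0.629, 0.1732, 0.0593]
orientation: [180.0, 16.5, -179.9]
force: [-0.2, -0.8, -1.0]
opening: 0.0556
gripper_force: 30.0
```

arm_command(
  steps=[
    {"translation": [0.3, 0, 1], "rotation": [0, 0, 0], "claw": 50},
  ],
)

```text
clock: 13.3
tool_pos: [0.6291, 0.1733, 0.0582]
orientation: [180.0, 16.5, -179.9]
force: [2.0, -0.9, 1.0]
opening: 0.0554
gripper_force: 30.0
```

arm_command(
  steps=[
    {"translation": [0, 0, 0], "rotation": [0, 0, 0], "claw": 66},
    {"translation": [0, 0, 0], "rotation": [0, 0, 0], "claw": 66},
    {"translation": [0, 0, 0], "rotation": [0, 0, 0], "claw": 68},
    {"translation": [0, 0, -25], "rotation": [0, 0, 0], "claw": 68},
    {"translation": [0, 0, -60], "rotation": [0, 0, 0], "claw": 68},
  ],
)

```text
clock: 13.8
tool_pos: [0.6107, 0.1723, 0.1142]
orientation: [-179.9, 16.2, -179.9]
force: [1.5, -0.2, 0.6]
opening: 0.0681
gripper_force: 0.0
```

arm_command(
  steps=[
    {"translation": [20, 0, -40], "rotation": [0, 1, 0], "claw": 76},
    {"translation": [40, 0, -50], "rotation": [0, 2, 0], "claw": 76},
    {"translation": [60, 0, -50], "rotation": [0, 3.5, 0], "claw": 76},
    {"translation": [80, 0, -50], "rotation": [0, 5, 0], "claw": 76},
    {"translation": [80, 0, -50], "rotation": [0, 5, 0], "claw": 76},
  ],
)

```text
clock: 14.3
tool_pos: [0.5216, 0.1735, 0.14]
orientation: [180.0, -8.8, -180.0]
force: [0.6, -0.1, -0.6]
opening: 0.0758
gripper_force: 0.0
```

```bash
cat > look.py <<'E'
from h import *
import sys
o,im,d=snap('top',sys.argv[1] if len(sys.argv)>1 else None);C=cam('top')
print(o['clock'],o['tool_pos'].round(4),o['orientation'].round(1))
for n,cl in(('blue',BLUE),('yel',YEL)):
  for c in blobs(im,*cl): print(n,c[:,0].mean(0).round(),rect(c,.015 if n=='yel' else .012,C))
E
python3 look.py; python3 chk.py
python3 - <<'E'
from h import *
plan([pose(.4276,.0134,.09,-30,3.7),pose(.4276,.0134,.0065,-30,3.7)])
E
```

```text
14.3 [0.5216 0.1735 0.14  ] [ 180.    -8.8 -180. ]
blue [363. 288.] [ 424.2 -123.7  123.8   50.1   -9.3]
blue [308. 287.] [426.4  13.4 121.5  49.8   3.7]
blue [332. 111.] [884.9 -45.3  94.4  22.8  81.4]
yel [154. 232.] [564.7 401.9  93.9  56.7  -4.7]
yel [439. 117.] [ 870.7 -322.4   85.7   36.8  -64.3]
[0.5222 0.173  0.1401] [-0.3 -0.3  0.5]
plane [ 0.991  0.009 -0.558] slope 44.7 yaw 0.5 [0.6127 0.172  0.05  ] [0.605  0.1491 0.0414] [0.6204 0.1948 0.0582]
plane [-0.     0.001  0.013] slope 0.1 yaw 117.9 [0.4242 0.0126 0.0124] [ 0.3651 -0.0139  0.0097] [0.4873 0.0392 0.0153]
T [86.0, -159.2, 63.7] R [0.24, 4.32, -0.7]
T [-41.7, 0.0, 72.3] R [0.0, 0.0, 0.0]
```

Front 1 leans at 44.7°. Next is the front at (0.427, 0.013).

arm_command(
  steps=[
    {"translation": [17, -32, 10], "rotation": [0.05, 0.86, -0.14], "claw": 76},
    {"translation": [34, -64, 24], "rotation": [0.1, 1.73, -0.28], "claw": 76},
    {"translation": [51, -96, 38], "rotation": [0.15, 2.6, -0.42], "claw": 76},
    {"translation": [69, -128, 52], "rotation": [0.2, 3.46, -0.56], "claw": 76},
    {"translation": [86, -159, 64], "rotation": [0.24, 4.32, -0.7], "claw": 76},
  ],
)

```text
clock: 14.9
tool_pos: [0.426, 0.0123, 0.0905]
orientation: [-180.0, -30.1, -176.2]
force: [0.0, 0.3, -0.7]
opening: 0.0761
gripper_force: 0.0
```

arm_command(
  steps=[
    {"translation": [0, 0, 0], "rotation": [0, 0, 0], "claw": 76},
    {"translation": [0, 0, 0], "rotation": [0, 0, 0], "claw": 76},
    {"translation": [0, 0, 0], "rotation": [0, 0, 0], "claw": 76},
  ],
)

```text
clock: 15.2
tool_pos: [0.4274, 0.0141, 0.0909]
orientation: [180.0, -29.9, -176.2]
force: [0.1, 0.4, 0.2]
opening: 0.0763
gripper_force: 0.0
```

Run:
```python
from h import *
o=ctrl.get_obs();print(o['tool_pos'],o['orientation'])
plan([pose(.427,.013,.0065,-30,3.7)])
```

```text
[0.42738476 0.01414574 0.09093245] [ 179.99717262  -29.94742608 -176.16812469]
T [-41.8, -1.1, 73.4] R [-0.01, 0.01, 0.02]
```

arm_command(
  steps=[
    {"translation": [-11, -1, 19], "rotation": [0, 0, 0], "claw": 76},
    {"translation": [-22, -1, 38], "rotation": [0, 0, 0], "claw": 76},
    {"translation": [-33, -1, 57], "rotation": [0, 0, 0], "claw": 76},
    {"translation": [-41.5, -1, 73], "rotation": [0, 0, 0], "claw": 76},
    {"translation": [-41.5, -1, 73], "rotation": [0, 0, 0], "claw": 76},
  ],
)

```text
clock: 15.7
tool_pos: [0.4264, 0.0136, 0.0058]
orientation: [-180.0, -30.1, -176.1]
force: [0.3, 0.7, 0.9]
opening: 0.076
gripper_force: 0.0
```

arm_command(
  steps=[
    {"translation": [0, 0, 0], "rotation": [0, 0, 0], "claw": 50},
    {"translation": [0, 0, 0], "rotation": [0, 0, 0], "claw": 50},
    {"translation": [0, 0, 0], "rotation": [0, 0, 0], "claw": 50},
    {"translation": [0, 0, 0], "rotation": [0, 0, 0], "claw": 50},
    {"translation": [0, 0, 0], "rotation": [0, 0, 0], "claw": 50},
  ],
)

```text
clock: 16.2
tool_pos: [0.4266, 0.0131, 0.0073]
orientation: [179.9, -30.1, -176.2]
force: [-0.5, 3.1, 6.8]
opening: 0.0554
gripper_force: 30.0
```

```bash
python3 place.py .053 0 .006 -30
```

```text
slope 46.638111902437 tcp [0.6312 0.053  0.0619] tilt 16.638111902436997
T [12.0, 15.2, -169.5] R [-0.27, -3.01, 0.69]
T [-105.0, 19.8, 0.9] R [-0.0, -6.33, -0.04]
T [-11.6, -0.2, 66.1] R [0.0, 0.0, 0.0]
T [2.9, -0.0, 9.6] R [0.0, 0.0, 0.0]
```

arm_command(
  steps=[
    {"translation": [12, 0, -24], "rotation": [0, 0, 0], "claw": 50},
    {"translation": [14, 3, -60], "rotation": [0, -0.6, 0.15], "claw": 50},
    {"translation": [13, 7, -97], "rotation": [-0.1, -1.4, 0.3], "claw": 50},
    {"translation": [12, 11, -134], "rotation": [-0.2, -2.2, 0.5], "claw": 50},
    {"translation": [12, 15, -170], "rotation": [-0.27, -3.01, 0.69], "claw": 50},
  ],
)

```text
clock: 16.7
tool_pos: [0.5007, 0.0327, 0.1611]
orientation: [-180.0, -14.9, -180.0]
force: [-0.1, 1.1, -1.4]
opening: 0.0554
gripper_force: 30.0
```

arm_command(
  steps=[
    {"translation": [-21, 4, 0], "rotation": [0, -1.3, 0], "claw": 50},
    {"translation": [-42, 8, 0], "rotation": [0, -2.6, 0], "claw": 50},
    {"translation": [-63, 12, 0], "rotation": [0, -3.9, 0], "claw": 50},
    {"translation": [-84, 16, 0], "rotation": [0, -5.1, 0], "claw": 50},
    {"translation": [-105, 20, 1], "rotation": [0, -6.33, -0.04], "claw": 50},
  ],
)

```text
clock: 17.2
tool_pos: [0.602, 0.0539, 0.1324]
orientation: [179.9, 16.9, -179.7]
force: [1.8, -2.9, -2.5]
opening: 0.0555
gripper_force: 30.0
```

arm_command(
  steps=[
    {"translation": [0, 0, 0], "rotation": [0, 0, 0], "claw": 50},
    {"translation": [0, 0, 0], "rotation": [0, 0, 0], "claw": 50},
    {"translation": [0, 0, 0], "rotation": [0, 0, 0], "claw": 50},
  ],
)

```text
clock: 17.5
tool_pos: [0.6019, 0.0529, 0.1323]
orientation: [-180.0, 16.5, -179.7]
force: [0.5, 1.2, -1.5]
opening: 0.0556
gripper_force: 30.0
```

```bash
python3 place2.py .053 0 .006 -30; python3 chk.py
```

```text
slope 46.638111902437 tcp [0.6312 0.053  0.0619] tilt 16.638111902436997
[0.6019 0.0529 0.1323] [-180.    16.5 -179.7]
T [-10.9, 0.1, 66.2] R [-0.01, -0.02, -0.01]
T [2.9, -0.0, 9.6] R [0.0, 0.0, 0.0]
[0.6019 0.0529 0.1323] [ 0.5  1.2 -1.5]
plane [ 0.96   0.    -0.436] slope 43.8 yaw 0.0 [0.6213 0.0518 0.1607] [0.6157 0.0272 0.1556] [0.6266 0.0763 0.1654]
plane [ 1.054e+00 -1.000e-03 -4.940e-01] slope 46.5 yaw -0.0 [0.5818 0.0518 0.119 ] [0.5554 0.0274 0.0905] [0.6069 0.0764 0.1452]
plane [ 1.014  0.007 -0.573] slope 45.4 yaw 0.4 [0.6126 0.1721 0.0499] [0.5828 0.1483 0.0187] [0.6409 0.1964 0.0789]
```

arm_command(
  steps=[
    {"translation": [-3, 0, 17], "rotation": [0, 0, 0], "claw": 50},
    {"translation": [-6, 0, 34], "rotation": [0, 0, 0], "claw": 50},
    {"translation": [-9, 0, 51], "rotation": [0, 0, 0], "claw": 50},
    {"translation": [-11, 0, 66], "rotation": [0, 0, 0], "claw": 50},
    {"translation": [-11, 0, 66], "rotation": [0, 0, 0], "claw": 50},
  ],
)

```text
clock: 18.05
tool_pos: [0.6308, 0.0522, 0.0695]
orientation: [-179.9, 16.4, -179.7]
force: [-0.4, -0.8, -1.7]
opening: 0.0554
gripper_force: 30.0
```

arm_command(
  steps=[
    {"translation": [1, 0, 4], "rotation": [0, 0, 0], "claw": 50},
    {"translation": [2, 0, 7], "rotation": [0, 0, 0], "claw": 50},
    {"translation": [3, 0, 10], "rotation": [0, 0, 0], "claw": 50},
    {"translation": [3.5, 0, 11.5], "rotation": [0, 0, 0], "claw": 50},
  ],
)

```text
clock: 18.45
tool_pos: [0.6305, 0.053, 0.0595]
orientation: [-180.0, 16.6, -179.7]
force: [1.4, -0.2, 1.3]
opening: 0.0554
gripper_force: 30.0
```

arm_command(
  steps=[
    {"translation": [0.3, 0, 1], "rotation": [0, 0, 0], "claw": 50},
  ],
)

```text
clock: 18.55
tool_pos: [0.631, 0.0531, 0.059]
orientation: [-180.0, 16.7, -179.7]
force: [-4.1, -0.9, 12.2]
opening: 0.0554
gripper_force: 30.0
```

Contact; release and retreat.

arm_command(
  steps=[
    {"translation": [0, 0, 0], "rotation": [0, 0, 0], "claw": 66},
    {"translation": [0, 0, 0], "rotation": [0, 0, 0], "claw": 66},
    {"translation": [0, 0, 0], "rotation": [0, 0, 0], "claw": 68},
    {"translation": [0, 0, -25], "rotation": [0, 0, 0], "claw": 68},
    {"translation": [0, 0, -60], "rotation": [0, 0, 0], "claw": 68},
  ],
)

```text
clock: 19.05
tool_pos: [0.6118, 0.0523, 0.114]
orientation: [-179.9, 16.3, -179.7]
force: [1.8, -0.2, 0.4]
opening: 0.0678
gripper_force: 0.0
```

arm_command(
  steps=[
    {"translation": [20, 0, -40], "rotation": [0, 1, 0], "claw": 76},
    {"translation": [40, 0, -50], "rotation": [0, 2, 0], "claw": 76},
    {"translation": [60, 0, -50], "rotation": [0, 3.5, 0], "claw": 76},
    {"translation": [80, 0, -50], "rotation": [0, 5, 0], "claw": 76},
    {"translation": [80, 0, -50], "rotation": [0, 5, 0], "claw": 76},
  ],
)

```text
clock: 19.55
tool_pos: [0.5227, 0.0528, 0.1395]
orientation: [-180.0, -8.7, -179.8]
force: [-0.1, 0.0, -1.3]
opening: 0.0761
gripper_force: 0.0
```

```bash
python3 look.py top2.png; python3 chk.py
python3 - <<'E'
from h import *
plan([pose(.4235,-.1237,.09,-30,-9.3)])
E
```

```text
19.55 [0.5227 0.0528 0.1395] [-180.    -8.7 -179.8]
blue [363. 288.] [ 424.2 -123.7  123.9   50.1   -9.4]
blue [332. 111.] [884.9 -45.3  94.4  22.8  81.4]
yel [439. 117.] [ 870.9 -321.9   84.7   36.6  -65.1]
[0.5232 0.0524 0.1396] [-0.5 -0.9 -0.8]
plane [ 0.993  0.008 -0.561] slope 44.8 yaw 0.4 [0.6142 0.0519 0.0497] [0.6065 0.029  0.0415] [0.6214 0.0748 0.0577]
plane [0.    0.002 0.013] slope 0.1 yaw 87.7 [ 0.4207 -0.124   0.0125] [ 0.3601 -0.1563  0.0099] [ 0.4845 -0.0917  0.0157]
T [91.8, -175.4, 64.1] R [-0.65, 4.32, 1.81]
```

arm_command(
  steps=[
    {"translation": [18, -35, 11], "rotation": [-0.13, 0.86, 0.36], "claw": 76},
    {"translation": [37, -70, 24], "rotation": [-0.26, 1.73, 0.72], "claw": 76},
    {"translation": [55, -105, 38], "rotation": [-0.4, 2.6, 1.1], "claw": 76},
    {"translation": [73, -140, 51], "rotation": [-0.5, 3.46, 1.45], "claw": 76},
    {"translation": [92, -175, 64], "rotation": [-0.65, 4.32, 1.81], "claw": 76},
  ],
)

```text
clock: 20.15
tool_pos: [0.4223, -0.1244, 0.0911]
orientation: [-180.0, -30.0, 170.7]
force: [0.5, -0.8, -0.2]
opening: 0.0758
gripper_force: 0.0
```

arm_command(
  steps=[
    {"translation": [0, 0, 0], "rotation": [0, 0, 0], "claw": 76},
    {"translation": [0, 0, 0], "rotation": [0, 0, 0], "claw": 76},
    {"translation": [0, 0, 0], "rotation": [0, 0, 0], "claw": 76},
  ],
)

```text
clock: 20.45
tool_pos: [0.4232, -0.1229, 0.0914]
orientation: [180.0, -29.9, 170.8]
force: [-0.3, 0.1, 0.7]
opening: 0.0761
gripper_force: 0.0
```

Run:
```python
from h import *
o=ctrl.get_obs();print(o['tool_pos'],o['orientation'])
plan([pose(.423,-.124,.007,-30,-9.3)])
```

```text
[ 0.42321041 -0.12288954  0.09143798] [179.97997951 -29.90488268 170.78998299]
T [-42.1, -1.2, 73.2] R [-0.0, 0.02, 0.02]
```

arm_command(
  steps=[
    {"translation": [-11, -1, 19], "rotation": [0, 0, 0], "claw": 76},
    {"translation": [-22, -1, 38], "rotation": [0, 0, 0], "claw": 76},
    {"translation": [-33, -1, 57], "rotation": [0, 0, 0], "claw": 76},
    {"translation": [-42, -1, 73], "rotation": [0, 0, 0], "claw": 76},
    {"translation": [-42, -1, 73], "rotation": [0, 0, 0], "claw": 76},
  ],
)

```text
clock: 20.95
tool_pos: [0.4224, -0.123, 0.006]
orientation: [180.0, -30.1, 170.9]
force: [-0.8, -0.5, 0.4]
opening: 0.0758
gripper_force: 0.0
```

arm_command(
  steps=[
    {"translation": [0, 0, 0], "rotation": [0, 0, 0], "claw": 50},
    {"translation": [0, 0, 0], "rotation": [0, 0, 0], "claw": 50},
    {"translation": [0, 0, 0], "rotation": [0, 0, 0], "claw": 50},
    {"translation": [0, 0, 0], "rotation": [0, 0, 0], "claw": 50},
    {"translation": [0, 0, 0], "rotation": [0, 0, 0], "claw": 50},
  ],
)

```text
clock: 21.45
tool_pos: [0.423, -0.1238, 0.0077]
orientation: [179.9, -30.0, 170.8]
force: [1.0, 2.8, 7.2]
opening: 0.0552
gripper_force: 30.0
```

```bash
python3 place.py -.068 0 .006 -30
```

```text
slope 46.638111902437 tcp [ 0.6318 -0.068   0.0619] tilt 16.638111902436997
T [14.2, 40.1, -167.6] R [0.73, -2.99, -1.73]
T [-105.6, 27.7, 0.8] R [-0.0, -6.33, -0.04]
T [-11.6, -0.2, 66.1] R [0.0, 0.0, 0.0]
T [2.9, -0.0, 9.6] R [0.0, 0.0, 0.0]
```

arm_command(
  steps=[
    {"translation": [12, 0, -24], "rotation": [0, 0, 0], "claw": 50},
    {"translation": [14, 10, -60], "rotation": [0.2, -0.6, -0.4], "claw": 50},
    {"translation": [14, 20, -97], "rotation": [0.35, -1.4, -0.8], "claw": 50},
    {"translation": [14, 30, -133], "rotation": [0.55, -2.2, -1.3], "claw": 50},
    {"translation": [14, 40, -168], "rotation": [0.73, -2.99, -1.73], "claw": 50},
  ],
)

```text
clock: 21.95
tool_pos: [0.5008, -0.096, 0.161]
orientation: [-180.0, -14.9, -179.8]
force: [0.4, 0.1, -1.7]
opening: 0.0553
gripper_force: 30.0
```

arm_command(
  steps=[
    {"translation": [-21, 6, 0], "rotation": [0, -1.3, 0], "claw": 50},
    {"translation": [-42, 12, 0], "rotation": [0, -2.6, 0], "claw": 50},
    {"translation": [-63, 17, 0], "rotation": [0, -3.9, 0], "claw": 50},
    {"translation": [-84, 22, 0], "rotation": [0, -5.1, 0], "claw": 50},
    {"translation": [-106, 28, 1], "rotation": [0, -6.33, -0.04], "claw": 50},
  ],
)

```text
clock: 22.45
tool_pos: [0.603, -0.0676, 0.1319]
orientation: [179.9, 16.9, -179.7]
force: [0.1, -0.8, -1.1]
opening: 0.0553
gripper_force: 30.0
```

arm_command(
  steps=[
    {"translation": [0, 0, 0], "rotation": [0, 0, 0], "claw": 50},
    {"translation": [0, 0, 0], "rotation": [0, 0, 0], "claw": 50},
    {"translation": [0, 0, 0], "rotation": [0, 0, 0], "claw": 50},
  ],
)

```text
clock: 22.75
tool_pos: [0.6023, -0.0683, 0.1313]
orientation: [-180.0, 16.5, -179.7]
force: [-0.3, -0.4, -1.5]
opening: 0.0553
gripper_force: 30.0
```

```bash
python3 place2.py -.068 0 .006 -30; python3 chk.py
```

```text
slope 46.638111902437 tcp [ 0.6318 -0.068   0.0619] tilt 16.638111902436997
[ 0.6023 -0.0683  0.1313] [-180.    16.5 -179.7]
T [-11.4, 0.2, 65.3] R [-0.01, -0.04, -0.0]
T [2.9, -0.0, 9.6] R [0.0, 0.0, 0.0]
[ 0.6023 -0.0683  0.1313] [-0.3 -0.4 -1.5]
plane [ 0.945  0.001 -0.428] slope 43.4 yaw 0.1 [ 0.6221 -0.0693  0.1595] [ 0.6168 -0.0937  0.1544] [ 0.6276 -0.0448  0.1644]
plane [ 1.049e+00  1.000e-03 -4.930e-01] slope 46.4 yaw 0.1 [ 0.5825 -0.0693  0.1178] [ 0.5558 -0.0938  0.0887] [ 0.6071 -0.0449  0.1441]
plane [ 1.029  0.007 -0.583] slope 45.8 yaw 0.4 [0.6138 0.0518 0.0493] [0.5845 0.0283 0.0187] [0.6411 0.0757 0.078 ]
```

arm_command(
  steps=[
    {"translation": [-3, 0, 17], "rotation": [0, 0, 0], "claw": 50},
    {"translation": [-6, 0, 34], "rotation": [0, 0, 0], "claw": 50},
    {"translation": [-9, 0, 51], "rotation": [0, 0, 0], "claw": 50},
    {"translation": [-11, 0, 65], "rotation": [0, 0, 0], "claw": 50},
    {"translation": [-11, 0, 65], "rotation": [0, 0, 0], "claw": 50},
  ],
)

```text
clock: 23.3
tool_pos: [0.6308, -0.0684, 0.0695]
orientation: [-179.9, 16.4, -179.7]
force: [-1.3, 0.4, -1.9]
opening: 0.0552
gripper_force: 30.0
```

arm_command(
  steps=[
    {"translation": [1, 0, 4], "rotation": [0, 0, 0], "claw": 50},
    {"translation": [2, 0, 7], "rotation": [0, 0, 0], "claw": 50},
    {"translation": [3, 0, 10], "rotation": [0, 0, 0], "claw": 50},
    {"translation": [3.5, 0, 11], "rotation": [0, 0, 0], "claw": 50},
  ],
)

```text
clock: 23.7
tool_pos: [0.6307, -0.0679, 0.0601]
orientation: [-180.0, 16.6, -179.7]
force: [0.5, 0.8, -0.8]
opening: 0.0552
gripper_force: 30.0
```

arm_command(
  steps=[
    {"translation": [0.3, 0, 1], "rotation": [0, 0, 0], "claw": 50},
  ],
)

```text
clock: 23.8
tool_pos: [0.6314, -0.0678, 0.0596]
orientation: [-180.0, 16.6, -179.7]
force: [1.4, -1.0, 1.8]
opening: 0.0555
gripper_force: 30.0
```

arm_command(
  steps=[
    {"translation": [0.2, 0, 0.6], "rotation": [0, 0, 0], "claw": 66},
    {"translation": [0.2, 0, 0.6], "rotation": [0, 0, 0], "claw": 66},
    {"translation": [0.2, 0, 0.6], "rotation": [0, 0, 0], "claw": 68},
    {"translation": [0, 0, -25], "rotation": [0, 0, 0], "claw": 68},
    {"translation": [0, 0, -60], "rotation": [0, 0, 0], "claw": 68},
  ],
)

```text
clock: 24.3
tool_pos: [0.6124, -0.0682, 0.1149]
orientation: [-179.9, 16.3, -179.7]
force: [1.7, 0.3, 0.1]
opening: 0.0679
gripper_force: 0.0
```

arm_command(
  steps=[
    {"translation": [20, 0, -40], "rotation": [0, 0.7, 0], "claw": 68},
    {"translation": [40, 0, -60], "rotation": [0, 1.4, 0], "claw": 68},
    {"translation": [60, -20, -70], "rotation": [0, 2, 0], "claw": 60},
    {"translation": [80, -50, -80], "rotation": [0, 2.7, 0], "claw": 50},
    {"translation": [100, -90, -90], "rotation": [0, 3.3, 0], "claw": 50},
  ],
)

```text
clock: 24.8
tool_pos: [0.4924, -0.1585, 0.1752]
orientation: [180.0, 0.0, -179.6]
force: [1.0, -0.2, -0.7]
opening: 0.0518
gripper_force: 0.0
```

```bash
python3 look.py; python3 chk.py
python3 - <<'E'
from h import *
plan([pose(.42,-.335,.2)])
E
```

```text
24.8 [ 0.4924 -0.1585  0.1752] [ 180.     0.  -179.6]
blue [332. 111.] [884.9 -45.3  94.4  22.8  81.4]
yel [154. 223.] [581.8 399.7 128.2  54.7  -5.8]
yel [439. 117.] [ 871.1 -322.3   85.7   36.6  -65.1]
[ 0.4901 -0.1629  0.1753] [ 0.2 -4.1  1.4]
T [72.0, -173.4, -25.2] R [-0.0, -0.01, 0.03]
```

arm_command(
  steps=[
    {"translation": [15, -35, -5], "rotation": [0, 0, 0], "claw": 50},
    {"translation": [30, -70, -10], "rotation": [0, 0, 0], "claw": 50},
    {"translation": [45, -105, -15], "rotation": [0, 0, 0], "claw": 50},
    {"translation": [60, -140, -20], "rotation": [0, 0, 0], "claw": 50},
    {"translation": [72, -173, -25], "rotation": [0, 0, 0], "claw": 50},
  ],
)

```text
clock: 25.4
tool_pos: [0.4208, -0.333, 0.1994]
orientation: [-180.0, 0.1, -179.7]
force: [-0.0, -0.2, 0.0]
opening: 0.0504
gripper_force: 0.0
```

arm_command(
  steps=[
    {"translation": [0, 0, 0], "rotation": [0, 0, 0], "claw": 50},
    {"translation": [0, 0, 0], "rotation": [0, 0, 0], "claw": 50},
  ],
)

```text
clock: 25.6
tool_pos: [0.4213, -0.3323, 0.1989]
orientation: [-180.0, 0.1, -179.8]
force: [-0.4, -0.4, -0.1]
opening: 0.0501
gripper_force: 0.0
```

```bash
python3 look.py top3.png
python3 - <<'E'
from h import *
o,w,d=snap('wrist');print(o['tool_pos']);_,s,_=snap('scene')
t=cv2.imread('pics/top3.png');cv2.imwrite('pics/c4.png',np.hstack([cv2.resize(t[150:320,110:500],(400,240)),cv2.resize(w[:,:,::-1],(400,240))]))
cv2.imwrite('pics/w4.png',w[:,:,::-1]);np.savez('/tmp/w4',im=w,d=d,tp=o['tool_pos'],ori=o['orientation'])
cv2.imwrite('pics/c5.png',np.vstack([cv2.imread('pics/c4.png'),cv2.resize(s[170:350,100:440,::-1],(680,360))] if 0 else [np.pad(cv2.imread('pics/c4.png'),((0,0),(0,0),(0,0))),np.pad(cv2.resize(s[190:350,120:440,::-1],(720,360)),((0,0),(0,80),(0,0)))]))
E
```

```text
25.6 [ 0.4213 -0.3323  0.1989] [-1.800e+02  1.000e-01 -1.798e+02]
blue [244. 202.] [637.9 176.6 110.5  50.7   1.9]
blue [342. 200.] [ 6.440e+02 -7.190e+01  1.077e+02  5.080e+01 -4.000e-01]
blue [292. 200.] [642.9  55.1 107.2  50.9   1. ]
blue [332. 111.] [884.5 -45.2  94.3  22.8  82. ]
yel [154. 223.] [581.8 399.7 128.2  54.8  -5.8]
yel [439. 117.] [ 871.  -322.3   85.5   36.6  -65.1]
[ 0.42149168 -0.33172043  0.19887758]
```

View pics/c5.png

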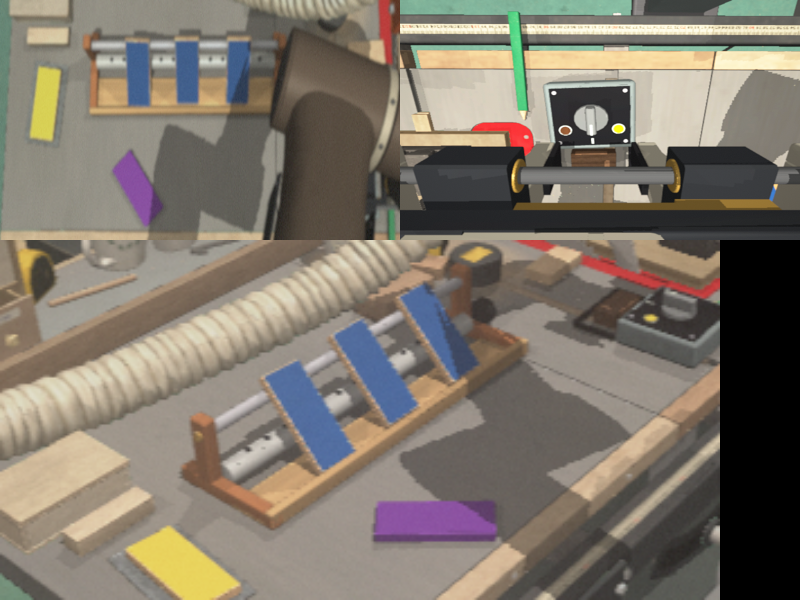

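All three fronts lean on the rack side by side, the yellow front is flat on the mat, and the purple slab is untouched. The dial is at about (592,120) in the composite. I'll locate it precisely.

Run:
```python
from h import *
z=np.load('/tmp/w4.npz');o=dict(tool_pos=z['tp'],orientation=z['ori']);C=cam('wrist',o);P=cloud(z['d'],C);d=z['d']
roi=np.zeros(d.shape,bool);roi[150:300,280:480]=1
def st(lo,hi):
    m=roi&(P[...,2]>lo)&(P[...,2]<hi)&(d>0);n,l,s,c=cv2.connectedComponentsWithStats(m.astype(np.uint8));k=1+s[1:,4].argmax();q=P[l==k]
    print(len(q),q.mean(0).round(4),q.min(0).round(4),q.max(0).round(4),cv2.minAreaRect((q[:,:2]*1000).astype(np.float32)))
st(.0585,.07);st(.042,.0585);st(.034,.042)
```

```text
880 [ 0.4361 -0.3394  0.0635] [ 0.4142 -0.3469  0.0587] [ 0.4598 -0.3326  0.0663] ((437.12091064453125, -339.50372314453125), (45.643741607666016, 12.984862327575684), 2.7808825969696045)
1490 [ 0.4352 -0.3388  0.0461] [ 0.4141 -0.3606  0.042 ] [ 0.4592 -0.3165  0.0584] ((436.5473937988281, -338.78253173828125), (44.737701416015625, 44.34449768066406), 2.27701997756958)
9854 [ 0.4317 -0.3163  0.0375] [ 0.3762 -0.3626  0.034 ] [ 0.4968 -0.2766  0.042 ] ((436.25018310546875, -322.158935546875), (118.16006469726562, 86.6836166381836), 2.8366661071777344)
```

Run:
```python
from h import *
plan([pose(.4367,-.339,.09,0,2.7),pose(.4367,-.339,.0495,0,2.7)])
```

```text
T [-14.7, -7.9, 109.0] R [-0.0, 0.01, -0.47]
T [0.0, 0.0, 40.5] R [0.0, 0.0, 0.0]
```

arm_command(
  steps=[
    {"translation": [-4, -2, 28], "rotation": [0, 0, -0.1], "claw": 36},
    {"translation": [-8, -4, 55], "rotation": [0, 0, -0.25], "claw": 36},
    {"translation": [-12, -6, 82], "rotation": [0, 0, -0.35], "claw": 36},
    {"translation": [-14.7, -8, 109], "rotation": [0, 0, -0.47], "claw": 36},
    {"translation": [-14.7, -8, 109], "rotation": [0, 0, -0.47], "claw": 36},
  ],
)

```text
clock: 26.25
tool_pos: [0.4349, -0.3381, 0.0868]
orientation: [179.8, -0.3, -177.3]
force: [-1.2, 0.4, 0.1]
opening: 0.0363
gripper_force: 0.0
```

arm_command(
  steps=[
    {"translation": [0, 0, 0], "rotation": [0, 0, 0], "claw": 36},
    {"translation": [0, 0, 0], "rotation": [0, 0, 0], "claw": 36},
  ],
)

```text
clock: 26.45
tool_pos: [0.4375, -0.3399, 0.0917]
orientation: [-179.9, 0.2, -177.3]
force: [0.2, -0.2, 0.2]
opening: 0.036
gripper_force: 0.0
```

Run:
```python
from h import *
o=ctrl.get_obs();print(o['tool_pos'],o['orientation'])
plan([pose(.4367,-.339,.0495,0,2.7)])
```

```text
[ 0.43748916 -0.33988201  0.09168143] [-1.79926609e+02  1.58022413e-01 -1.77311492e+02]
T [0.9, 1.0, 42.2] R [-0.01, 0.03, -0.0]
```

arm_command(
  steps=[
    {"translation": [1, 1, 14], "rotation": [0, 0, 0], "claw": 36},
    {"translation": [1, 1, 28], "rotation": [0, 0, 0], "claw": 36},
    {"translation": [1, 1, 40], "rotation": [0, 0, 0], "claw": 36},
    {"translation": [1, 1, 41], "rotation": [0, 0, 0], "claw": 36},
  ],
)

```text
clock: 26.85
tool_pos: [0.4351, -0.3387, 0.0488]
orientation: [180.0, 0.0, -177.4]
force: [0.3, -0.4, -0.5]
opening: 0.0357
gripper_force: 0.0
```

arm_command(
  steps=[
    {"translation": [0, 0, 0], "rotation": [0, 0, 0], "claw": 8},
    {"translation": [0, 0, 0], "rotation": [0, 0, 0], "claw": 8},
    {"translation": [0, 0, 0], "rotation": [0, 0, 0], "claw": 8},
    {"translation": [0, 0, 0], "rotation": [0, 0, 0], "claw": 8},
    {"translation": [0, 0, 0], "rotation": [0, 0, 0], "claw": 8},
  ],
)

```text
clock: 27.35
tool_pos: [0.4358, -0.3383, 0.0498]
orientation: [180.0, 0.1, -177.4]
force: [-0.4, 5.5, 4.8]
opening: 0.0127
gripper_force: 30.0
```

arm_command(
  steps=[
    {"translation": [0, 0, 0], "rotation": [0, 0, 1.2], "claw": 8},
    {"translation": [0, 0, 0], "rotation": [0, 0, 2.4], "claw": 8},
    {"translation": [0, 0, 0], "rotation": [0, 0, 3.6], "claw": 8},
    {"translation": [0, 0, 0], "rotation": [0, 0, 4.8], "claw": 8},
    {"translation": [0, 0, 0], "rotation": [0, 0, 6], "claw": 8},
  ],
)

```text
clock: 27.85
tool_pos: [0.436, -0.3373, 0.0498]
orientation: [179.9, 0.1, 152.4]
force: [2.4, 14.7, 7.4]
opening: 0.0128
gripper_force: 30.0
```

arm_command(
  steps=[
    {"translation": [0, 0, 0], "rotation": [0, 0, 1.2], "claw": 8},
    {"translation": [0, 0, 0], "rotation": [0, 0, 2.4], "claw": 8},
    {"translation": [0, 0, 0], "rotation": [0, 0, 3.6], "claw": 8},
    {"translation": [0, 0, 0], "rotation": [0, 0, 4.8], "claw": 8},
    {"translation": [0, 0, 0], "rotation": [0, 0, 6], "claw": 8},
  ],
)

```text
clock: 28.35
tool_pos: [0.4367, -0.3366, 0.0498]
orientation: [179.8, -0.0, 122.4]
force: [3.8, 19.6, 7.8]
opening: 0.0132
gripper_force: 30.0
```

arm_command(
  steps=[
    {"translation": [0, 0, 0], "rotation": [0, 0, 0], "claw": 8},
    {"translation": [0, 0, 0], "rotation": [0, 0, 0], "claw": 8},
  ],
)

```text
clock: 28.55
tool_pos: [0.4367, -0.3366, 0.0498]
orientation: [179.8, -0.0, 122.6]
force: [5.0, 19.4, 7.3]
opening: 0.0129
gripper_force: 30.0
```

Turned 60° clockwise. Open, rise straight up, and check.

arm_command(
  steps=[
    {"translation": [0, 0, 0], "rotation": [0, 0, 0], "claw": 36},
    {"translation": [0, 0, 0], "rotation": [0, 0, 0], "claw": 36},
    {"translation": [0, 0, 0], "rotation": [0, 0, 0], "claw": 36},
    {"translation": [0, 0, -30], "rotation": [0, 0, 0], "claw": 36},
    {"translation": [0, 0, -70], "rotation": [0, 0, 0], "claw": 36},
  ],
)

```text
clock: 29.05
tool_pos: [0.4336, -0.3387, 0.118]
orientation: [-179.9, -0.2, 122.6]
force: [1.1, -1.1, -0.2]
opening: 0.0359
gripper_force: 0.0
```

arm_command(
  steps=[
    {"translation": [0, 0, -40], "rotation": [0, 0, -1.5], "claw": 36},
    {"translation": [0, 0, -80], "rotation": [0, 0, -3], "claw": 36},
    {"translation": [0, 0, -110], "rotation": [0, 0, -4.5], "claw": 36},
    {"translation": [0, 0, -110], "rotation": [0, 0, -6], "claw": 36},
    {"translation": [0, 0, -110], "rotation": [0, 0, -7], "claw": 36},
  ],
)

```text
clock: 29.55
tool_pos: [0.4354, -0.3394, 0.2306]
orientation: [180.0, 0.2, 157.9]
force: [-0.8, -0.4, -1.0]
opening: 0.0358
gripper_force: 0.0
```

```bash
python3 look.py
python3 - <<'E'
from h import *
o,w,d=snap('wrist');_,s,_=snap('scene');C=cam('wrist',o);P=cloud(d,C)
m=(P[...,2]>.0585)&(P[...,2]<.07)&(np.hypot(P[...,0]-.437,P[...,1]+.339)<.03)&(d>0);q=P[m]
print(len(q),cv2.minAreaRect((q[:,:2]*1000).astype(np.float32)))
cv2.imwrite('pics/c6.png',np.vstack([w[:,:,::-1][:300],cv2.resize(s[190:350,120:440,::-1],(640,300))]))
E
```

```text
29.55 [ 0.4354 -0.3394  0.2306] [180.    0.2 157.9]
blue [244. 202.] [637.9 176.6 110.5  50.7   1.9]
blue [342. 200.] [644.  -71.7 109.8  49.9  -2.8]
blue [292. 200.] [642.9  55.1 107.2  50.9   1. ]
blue [332. 111.] [884.9 -45.3  94.4  22.8  81.4]
yel [154. 223.] [582.  399.7 128.5  54.7  -5.8]
yel [439. 117.] [ 871.1 -322.4   85.6   37.4  -66.2]
774 ((437.311767578125, -339.4715270996094), (13.304672241210938, 45.59961700439453), 32.43415451049805)
```

View pics/c6.png

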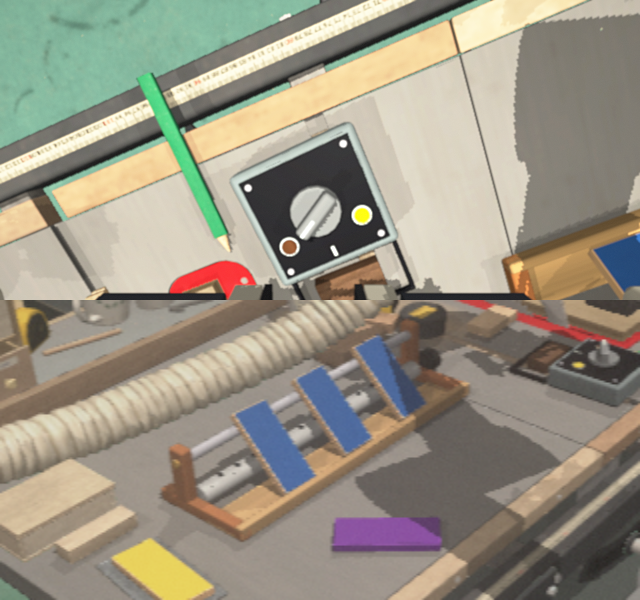

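The dial bar sits at -57.6° (box yaw 2.8° minus 60°), with its pointer at the brown mark (289,246). The fronts and samples haven't moved, so I'm handing in.

```bash
python3 -c "
from plant import ctrl
print(ctrl.close_job())"
```

```text
the job is handed in; nothing more can be done
None
```

The job is handed in at about 30 s on the robot's clock: the yellow front lies flat on the mat, all three blue fronts present lean on the rack side by side, the dial is at dark brown, and the samples and the purple slab were left alone.

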